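Square, gauge and dry-stack a stepped brass base

TASK

Dry-stack the brass plates as a stepped base near the middle of the white soldering board, taking them one at a time from the largest to the smallest: set each plate flat into the corner of the steel squaring stop, its narrow end against the long fence and a long side against the short stop, and let go of it; then pick it up squarely, lay it on the gauge's anvil and press the spindle down until the foot rests on the plate, and then add it to the stack. In the end the plates lie flat on one another, the largest at the bottom, all centred on one another to within 5 mm and turned the same way with their edges parallel, and the gauge's foot is up again. Leave the hammer and the bottle where they are.

Things in the scene. Friction and masses are not known exactly. Their poses are not given: they have to be found in the camera images.
- plate_l_mid (a point): centre (half-way up) of the largest flat rectangular brass plate, 90 mm long (its x), 66 mm wide (its y), 12 mm thick (its z), loose; it may be absent, in which case it is None
- plate_m_mid (a point): centre (half-way up) of the middle-sized flat rectangular brass plate, 70 mm long (its x), 48 mm wide (its y), 10 mm thick (its z), loose; it may be absent, in which case it is None
- plate_s_mid (a point): centre (half-way up) of the smallest flat rectangular brass plate, 50 mm long (its x), 32 mm wide (its y), 8 mm thick (its z), loose; it may be absent, in which case it is None
- stop_corner (a point): inner corner, at bench level, of the fixed L-shaped steel squaring stop (bars 14 mm wide and high, screwed to the bench). Long fence: its face is the plane x = 0, from y = +14 to -138 mm. Short stop: its face is the plane y = 0, only from x = 0 to -16 mm. A plate lies flat on the bench at -x, -y of this corner; beyond those 16 mm its long sides are free for the fingers
- gauge_anvil (a point): centre of the top of the fixed bench thickness gauge's flat steel base (anvil), 130 mm (x) by 110 mm (y), 10 mm above the bench; z up. Its column stands at x = +37 to +63 mm, 34 mm wide; an arm 22 mm wide (y) reaches from it to x = -10 mm, 34 mm above the anvil, so the throat opens towards -x. The round dial behind tops out 68 mm above the anvil
- gauge_foot (a point): centre of the underside of the gauge's foot, a 12 mm round steel pad straight above gauge_anvil; at rest 26 mm above the anvil
- gauge_cap (a point): centre of the top of the black round cap (24 mm across) on the upper end of the gauge spindle, 52 mm above the foot's underside and moving with it; pressed straight down to lower the foot. Nothing else of the gauge stands higher than it at rest (78 mm above the anvil)
- spindle (a joint): travel of the gauge spindle in m: 0 at rest (foot 26 mm above the anvil), growing as it is pressed down, at most 0.026; so height under the foot = 0.026 - value. A spring of about 100 N/m with 2 N preload, less the spindle's weight, returns it when let go (pressing takes about 1.5 to 4 N until the foot meets something)
- board_top (a point): centre of the top of the white ceramic soldering board, 160 mm (x) by 140 mm (y), 15 mm thick, fixed; top 15 mm above the bench
- chasing_hammer: chasing hammer lying on the bench, about 240 mm long; bystander
- bottle: clear plastic bottle, 64 mm across, 170 mm tall, standing; bystander
Things that resemble listed ones, but are neither listed nor needed, are in the scene too. Leave any blue or red look-alike of the part that bears plate_s_mid alone.

How it is judged:
By the outcome, as a careful person would: the job done as asked, in the order asked, and still so for the second after the job is handed in, with the robot touching nothing.
Of plate_l, plate_m, plate_s only 2 to 3 are there at a start; the rules pass over those that are not, and their reading is None.
At some moment in a run one of plate_l, plate_m, plate_s may be knocked a few centimetres aside while the robot is not near it.
Once in a run the grip may slacken for a moment while it holds something.
It also fails if it takes over 210 s, if anything falls off the work surface, if the arm or the gripper's body presses on something with over 40 N, if the wrist force passes 120 N, or if a joint passes its speed limit or range.

ROBOT

A 7-joint arm with a two-finger parallel gripper is mounted at the origin on the work surface. World frame = base frame: x ahead of the robot, y to its left, z up, the work surface at z = 0. Lengths are in m, angles in rad, forces in N, time in s.
With the tool pointing down it reaches from about 0.4 to 0.85 m from the base axis. Payload 4.4 kg.
Tool frame: the origin (TCP) lies on the centre line of the jaws, within the pads' length; the fingertips stand 19 mm ahead of it and the grasp point (between the pads) is the TCP; z points along the fingers, y is the line along which they close (so a half turn about z gives the same grasp; the last joint's range is limited). The gripper opens to 94 mm and grips with 3 to 60 N. Pads are 16 mm wide; open, the fingers measure 119 mm over their backs; the gripper's body (75 mm by 177 mm) begins 78 mm behind the grasp point.
Start: joints at [1.066, 0.628, 0.038, 1.517, -0.027, 0.996, -0.02], TCP at [0.276, -0.588, 0.224] pointing down, gripper open.
Joint ranges: [-3.06, 3.06], [-0.37, 2.12], [-1.25, 1.32], [0.18, 2.47], [-1.1, 4.24], [0.23, 1.98], [-2.94, 2.94]. Speed limits (rad/s): [2.57, 2.57, 3.14, 3.14, 3.14, 3.14, 3.14].

INTERFACE

Orientations are given as a rotation vector (axis times angle).
In Python, from workcell import robot gives the robot as it stands.
- The arm moves only by the tool send_rows, never from a script. Its argument "plan" is a list that holds one entry, the list of rows, each a list of 5 numbers: the opening, from 0 (shut) to 1 (fully open), then the shift along the tool's x, y, z in units of 0.03 m (1.0 is 0.03 m), then the turn about the tool's z in units of 4 degrees (1.0 is 4 degrees). In form: [[[jaw, dx, dy, dz, twist], ...]]. A call has 1 to 5 rows; each row shifts and turns the commanded pose from where the row before left it, along the tool's axes as they then stand; what a row does not reach is not made up. A row lasts 1/12 s, in which the tool goes at most 41.7 mm and 7.16 degrees, less where a joint would pass 70% of its speed; a pose out of reach is approached as far as the arm can. A call with a number of a shift or a turn outside -1 to 1 is refused whole. A call with a gripper value outside its range is refused whole. The fingers move at their own pace and stop on an object; "force" is the grip in N (left out, the last holds). Time passes only in rows, so rows that do not move let the fingers close. It gives the time, the measured TCP pose, the force, the opening and the grip force at its end, in the units of the state.
- robot.observe(): the state, without advancing time (a new reading comes with each control period).
- robot.capture(name): name is "side" or "top" or "wrist"; returns (picture, depth): 400x640x3 uint8, blue, green, red; 400x640 float32, m along the optical axis (not along the pixel's ray), 0 where there is no reading.
- robot.camera_info(name): a dict with "K" (3x3 intrinsics, pixels), "position" and "rotation" of the camera in the world. Camera axes: x right, y down, z forward; pixel columns grow to the right and rows downward; lengths in m; the calibration is good to about 2 mm. A picture is of the moment at which its call begins: read the wrist's pose just before it. camera_info takes no time and is no camera call; for the wrist camera it gives the pose at the moment of the call.
- robot.sign_off(): hands the job in; it is judged then, once.
The state is a dict: "time": time; "joints": joint angles; "joint_vel": joint speeds; "tau": joint torques, N m; "eef_pos": TCP position; "eef_rot": TCP orientation; "wrist_force": force on the tool from outside, world axes, zero at the start; "ft_torque": the same for the moment, N m; "opening": opening from 0.0 (shut) to 1.0 (fully open); "gripper_force": force on a finger pad.
Only numpy, scipy, OpenCV 4.12 (cv2) and the standard library are available. Lean on these libraries where they do the work, as an engineer would, in place of code of your own. Each camera call takes 0.05 s, during which the arm holds its last target. There are 200 camera calls.

## Working session

There is one attempt and no reset: what is moved stays moved. The work goes in short steps, Python scripts to look and compute and a tool call to move; the robot and the scene stay as the last step left them, time stands still between calls to the robot, and variables do not carry over. Pictures are saved under pics/ and viewed, at most 18 in all, crops included, and the job is handed in when it is done.

Besides the shell and the picture viewer there is one more tool, called as name([rows], argument=value, ...), one row to a line, values as JSON. send_rows: Moves the arm, as the interface text tells. Shifts and turns lie within -1 to 1; 1 stands for 0.03 m of shift or 4 degrees of turn. Its arguments: {"type":"object","properties":{"plan":{"type":"array"},"force":{"type":"number"}},"required":["plan"]}

```bash
ls; mkdir -p pics
cat > h.py <<'E'
import numpy as np, cv2
from scipy.spatial.transform import Rotation as R
from workcell import robot
def ray(ci,u,v):
    K=np.array(ci["K"]); d=np.linalg.inv(K)@np.array([u,v,1.0]); return np.array(ci["rotation"])@d
def onz(ci,u,v,z):
    p=np.array(ci["position"]); d=ray(ci,u,v); return p+d*(z-p[2])/d[2]
def cloud(ci,depth):
    K=np.array(ci["K"]); v,u=np.mgrid[:400,:640]
    d=np.stack([u,v,np.ones_like(u)],-1)@np.linalg.inv(K).T
    return d*depth[...,None]@np.array(ci["rotation"]).T+np.array(ci["position"])
def proj(ci,p):
    c=np.array(ci["rotation"]).T@(np.array(p)-np.array(ci["position"])); q=np.array(ci["K"])@c; return q[:2]/q[2]
E
python3 - <<'E'
from h import *
np.set_printoptions(precision=4,suppress=True)
s=robot.observe(); print(s['time'],s['eef_pos'],s['eef_rot'],s['opening'],s['wrist_force'])
for n in("top","side"):
    ci=robot.camera_info(n); im,d=robot.capture(n); cv2.imwrite(f"pics/{n}0.png",im); np.savez(f"{n}0.npz",im=im,d=d)
    print(n,ci)
print(robot.camera_info("wrist"))
E
```

```text
pics
0.0 [ 0.2759 -0.5879  0.2236] [-3.0646 -0.6834  0.0007] 0.9962788079704848 [-0.4189  0.2019 -0.8534]
top {'K': array([[385.0868,   0.    , 322.8262],
       [  0.    , 385.0868, 202.9956],
       [  0.    ,   0.    ,   1.    ]]), 'position': array([0.4239, 0.1157, 1.1059]), 'rotation': array([-2.1448,  2.1387, -0.1632])}
side {'K': array([[490.9151,   0.    , 321.1418],
       [  0.    , 490.9151, 203.0375],
       [  0.    ,   0.    ,   1.    ]]), 'position': array([0.1467, 0.9287, 0.9087]), 'rotation': array([-0.6113,  2.647 , -1.1508])}
{'K': array([[310.6872,   0.    , 319.5828],
       [  0.    , 310.6872, 197.1542],
       [  0.    ,   0.    ,   1.    ]]), 'position': array([ 0.3431, -0.5564,  0.3838]), 'rotation': array([ 2.4615, -1.5628, -0.2077])}
```

View pics/top0.png

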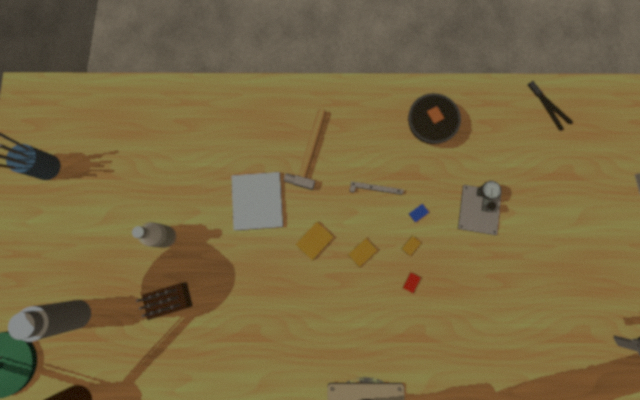

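View pics/side0.png

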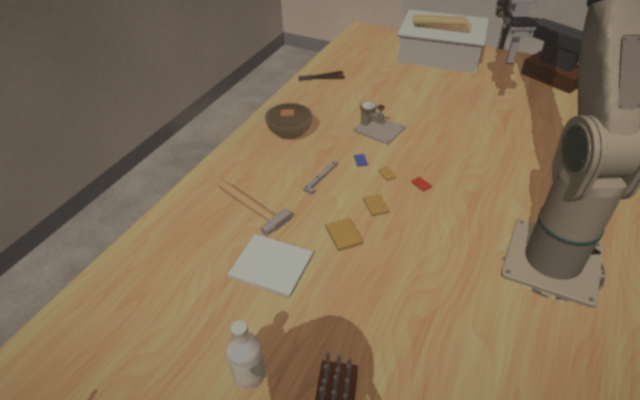

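The top view shows the board at (257,201), the L plate at (316,241), M at (363,252), S at (411,246), the stop at (377,188) and the gauge at (480,210). The look-alikes are blue at (419,213) and red at (412,283). The hammer is at (310,150) and the bottle at (155,235).

```bash
sed -i 's/np.array(ci\["rotation"\])/RM(ci)/g' h.py
cat >> h.py <<'E'
def RM(ci): return R.from_rotvec(ci["rotation"]).as_matrix()
def rect(mask,ci,z,lo=30):
    out=[]
    cs,_=cv2.findContours(mask.astype(np.uint8),cv2.RETR_EXTERNAL,cv2.CHAIN_APPROX_NONE)
    for c in cs:
        if cv2.contourArea(c)<lo: continue
        P=np.array([onz(ci,u,v,z)[:2] for u,v in c[:,0]],np.float32)
        (cx,cy),(w,h),a=cv2.minAreaRect(P*1000)
        if w<h: w,h,a=h,w,a+90
        out.append((c[:,0].mean(0).round(),round(cx,1),round(cy,1),round(w,1),round(h,1),round((a+90)%180-90,1)))
    return out
E
python3 - <<'E'
from h import *
np.set_printoptions(precision=4,suppress=True)
f=np.load("top0.npz"); im=f['im']; d=f['d']; ci=robot.camera_info("top"); print(RM(ci))
hsv=cv2.cvtColor(im,cv2.COLOR_BGR2HSV)
for u,v in[(316,241),(363,252),(411,246),(340,241),(257,201),(419,213),(380,188),(470,215)]: print(u,v,hsv[v,u],cloud(ci,d)[v,u])
c=np.concatenate([im[160:300,220:520]]); cv2.imwrite("pics/topc.png",cv2.resize(c,None,fx=2.6,fy=2.6,interpolation=cv2.INTER_CUBIC))
E
```

```text
[[ 0.0029 -0.9884  0.152 ]
 [-1.     -0.0028  0.0008]
 [-0.0003 -0.152  -0.9884]]
316 241 [ 20 191 135] [0.4833 0.1356 0.0101]
363 252 [ 21 185 135] [0.4526 0.0031 0.0143]
411 246 [ 20 195 135] [ 0.47   -0.1334  0.0098]
340 241 [ 22 131 134] [0.484  0.0671 0.0009]
257 201 [ 48   9 137] [0.597  0.3054 0.0147]
419 213 [111 172 111] [ 0.5645 -0.16    0.0073]
380 188 [ 14  47 119] [ 0.6359 -0.0482  0.015 ]
470 215 [ 18  45 113] [ 0.5591 -0.3062  0.0074]
```

View pics/topc.png

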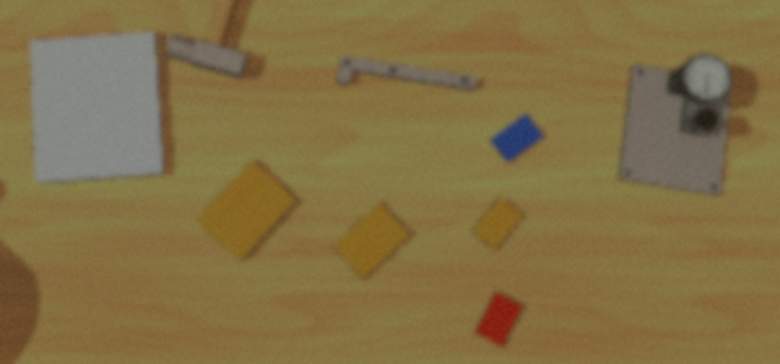

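Three brass plates are present. In crop pixels, L is at (248,210), M at (374,240) and S at (498,223), at about 90, 70 and 50 mm. S is the brass one, and the blue (517,138) and red (499,320) ones are the look-alikes. Next I measure rough poses.

```bash
cat >> h.py <<'E'
def brass(im):
    h=cv2.cvtColor(cv2.GaussianBlur(im,(3,3),0),cv2.COLOR_BGR2HSV); return (h[...,1]>160)&(h[...,0]>14)&(h[...,0]<30)
E
python3 - <<'E'
from h import *
np.set_printoptions(precision=4,suppress=True)
f=np.load("top0.npz"); im=f['im']; d=f['d']; ci=robot.camera_info("top")
print(*rect(brass(im),ci,0.010,60),sep="\n")
hsv=cv2.cvtColor(im,cv2.COLOR_BGR2HSV)
m=(hsv[...,1]<40)&(hsv[...,2]>110); m[:, :220]=0; m[:160]=0; m[250:]=0
print("white",*rect(m,ci,0.015,60),sep="\n")
g=(hsv[...,1]<75)&(hsv[...,2]>80); g[:, :330]=0; g[:170]=0; g[250:]=0
print("grey",*rect(g,ci,0.012,40),sep="\n")
s=robot.observe(); print(R.from_rotvec(s['eef_rot']).as_matrix()); 
w=robot.camera_info("wrist"); T=R.from_rotvec(s['eef_rot']).as_matrix(); print("cam in tool",T.T@(np.array(w['position'])-s['eef_pos'])); print(T.T@RM(w))
E
```

```text
(array([ 71., 391.]), 81.4, 794.1, 114.9, 33.6, -81.1)
(array([185., 292.]), 339.0, 496.3, 81.5, 38.9, 31.6)
(array([362., 252.]), 452.9, 4.0, 70.4, 49.4, -45.6)
(array([411., 245.]), 472.2, -134.2, 48.8, 33.4, -45.6)
(array([315., 241.]), 484.2, 139.1, 92.0, 66.2, -44.7)
white
(array([492., 189.]), 633.9, -370.5, 41.0, 40.7, 0.2)
(array([257., 201.]), 597.7, 306.6, 157.1, 138.6, 4.3)
grey
(array([418., 212.]), 565.5, -157.1, 53.9, 35.1, -53.6)
(array([375., 188.]), 637.8, -37.3, 150.2, 26.8, 87.6)
(array([482., 206.]), 587.4, -334.4, 153.1, 108.3, -9.4)
[[ 0.9053  0.4248 -0.0007]
 [ 0.4248 -0.9053  0.0015]
 [-0.     -0.0017 -1.    ]]
cam in tool [ 0.0742 -0.0003 -0.1602]
[[ 0.0003 -0.9663 -0.2576]
 [ 1.      0.0005 -0.0006]
 [ 0.0007 -0.2576  0.9663]]
```

send_rows([
  [[1,0,0,0,-1],[1,0,0,0,-1],[1,0,0,0,-1],[1,0,0,0,-1],[1,0,0,0,-1]],
], force=30)

```text
time: 0.52
eef_pos: [0.276, -0.5881, 0.224]
eef_rot: [-2.898, -1.21, 0.0]
wrist_force: [0.0, 0.2, -0.4]
opening: 1.0
gripper_force: 0.0
```

send_rows([
  [[1,0,0,0,-1],[1,0,0,0,-1],[1,0,0,0,-1],[1,0,0,0,-1],[1,0,0,0,-1]],
])

```text
time: 0.93
eef_pos: [0.276, -0.5881, 0.2239]
eef_rot: [-2.644, -1.695, -0.0]
wrist_force: [-0.4, 1.0, 0.8]
opening: 1.002
gripper_force: 0.0
```

send_rows([
  [[1,0,0,0,-1],[1,0,0,0,-1],[1,0,0,0,-1],[1,0,0,0,-1],[1,0,0,0,-1]],
])

```text
time: 1.35
eef_pos: [0.2759, -0.5881, 0.2239]
eef_rot: [-2.309, -2.128, -0.0]
wrist_force: [0.0, -0.1, 0.7]
opening: 0.999
gripper_force: 0.0
```

send_rows([
  [[1,0,0,0,-1],[1,0,0,0,-1],[1,0,0,0,-1],[1,0,0,0,-1],[1,0,0,0,-1]],
])

```text
time: 1.77
eef_pos: [0.2759, -0.5881, 0.2239]
eef_rot: [-1.905, -2.497, -0.001]
wrist_force: [-0.5, 0.1, 0.2]
opening: 0.997
gripper_force: 0.0
```

send_rows([
  [[1,0,0,0,-1],[1,0,0,0,-1],[1,0,0,0,-1],[1,0,0,0,-1],[1,0,0,0,-1]],
])

```text
time: 2.18
eef_pos: [0.2759, -0.5882, 0.2239]
eef_rot: [-1.442, -2.79, -0.001]
wrist_force: [-0.8, 0.8, -0.7]
opening: 1.003
gripper_force: 0.0
```

```bash
cat >> h.py <<'E'
def go(x,y,z,yaw=None,off=0):
    "print shift in tool units (30mm) and twist units (4deg) from measured pose to the target"
    s=robot.observe(); M=R.from_rotvec(s['eef_rot']).as_matrix(); p=np.array(s['eef_pos'])
    y0=np.degrees(np.arctan2(M[1,0],M[0,0]))
    tw=0 if yaw is None else -((yaw-y0+180)%360-180)/4
    yy=np.radians(y0 if yaw is None else yaw); c,sn=np.cos(yy),np.sin(yy)
    d=np.array([x,y,z])-p; t=np.array([c*d[0]+sn*d[1], sn*d[0]-c*d[1], -d[2]])/0.03
    print("t%.1f pos"%s['time'],(p*1000).round(1),"yaw %.1f open %.3f gf %.1f F"%(y0,s['opening'],s['gripper_force']),np.round(s['wrist_force'],1)," TWIST %.2f THEN"%tw,t.round(2))
E
python3 - <<'E'
from h import *
go(0.55,-0.33,0.224); print(robot.observe()['joints'])
E
```

```text
t2.2 pos [ 275.9 -588.2  223.9] yaw 125.3 open 1.003 gf 0.0 F [-0.8  0.8 -0.7]  TWIST 0.00 THEN [ 1.74 12.43 -0.  ]
[ 1.33998613  0.65951083 -0.43472502  1.50872264  0.30348567  1.04171231
  1.4478963 ]
```

send_rows([
  [[1,0.12,0.88,0,0],[1,0.12,0.88,0,0],[1,0.12,0.88,0,0],[1,0.12,0.88,0,0],[1,0.12,0.88,0,0]],
])

```text
time: 2.6
eef_pos: [0.3742, -0.4967, 0.224]
eef_rot: [-1.447, -2.787, -0.001]
wrist_force: [-0.3, 0.0, -0.1]
opening: 1.0
gripper_force: 0.0
```

send_rows([
  [[1,0.12,0.88,0,0],[1,0.12,0.88,0,0],[1,0.12,0.88,0,0],[1,0.12,0.88,0,0],[1,0.12,0.88,0,0]],
])

```text
time: 3.02
eef_pos: [0.4718, -0.406, 0.2241]
eef_rot: [-1.447, -2.788, -0.0]
wrist_force: [0.4, -0.8, -0.0]
opening: 1.003
gripper_force: 0.0
```

send_rows([
  [[1,0.12,0.88,0,0],[1,0.12,0.88,0,0],[1,0.12,0.88,0,0],[1,0,0,0,0],[1,0,0,0,0]],
])

```text
time: 3.43
eef_pos: [0.531, -0.3506, 0.2241]
eef_rot: [-1.442, -2.791, -0.001]
wrist_force: [0.2, -0.4, 0.4]
opening: 0.997
gripper_force: 0.0
```

Run:
```python
from h import *
ci=robot.camera_info("wrist"); im,d=robot.capture("wrist"); cv2.imwrite("pics/w1.png",im); np.savez("w1.npz",im=im,d=d,**ci)
print(ci['position'],proj(ci,[.587,-.334,.01])); go(0.60,-0.05,0.224)
```

```text
[ 0.48670871 -0.28972228  0.3843094 ] [364.32047851 192.94619397]
t3.5 pos [ 529.6 -352.5  224. ] yaw 125.2 open 1.003 gf 0.0 F [-0.2 -1.   0.1]  TWIST 0.00 THEN [ 6.89  7.73 -0.  ]
```

View pics/w1.png

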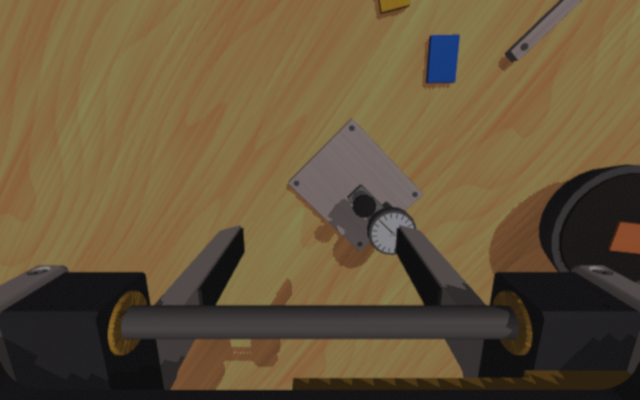

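The anvil corners are near (351,120), (289,184) and (422,195), and the cap centre is near (364,206). I check these against 130×110 mm and the cap height of 88 mm.

Run:
```python
from h import *
np.set_printoptions(precision=4,suppress=True)
f=np.load("w1.npz"); ci={k:f[k] for k in("K","position","rotation")}; im=f['im']
g=cv2.cvtColor(im,cv2.COLOR_BGR2GRAY)
c=np.array([[351,120],[289,184],[422,195]],np.float32).reshape(-1,1,2)
c=cv2.cornerSubPix(g,c,(4,4),(-1,-1),(3,50,.01))[:,0]; print(c)
P=[onz(ci,u,v,0.010)[:2] for u,v in c]; print(P, np.linalg.norm(P[0]-P[1]),np.linalg.norm(P[0]-P[2]))
print("centre",(P[1]+P[2])/2, "dir P0->P2",np.degrees(np.arctan2(*(P[2]-P[0])[::-1])),np.degrees(np.arctan2(*(P[1]-P[0])[::-1])))
k=((g<45)&(cv2.circle(np.zeros_like(g),(364,206),16,1,-1)>0)).astype(np.uint8)
m=cv2.moments(k); u,v=m['m10']/m['m00'],m['m01']/m['m00']; print("cap",u,v,m['m00'],onz(ci,u,v,0.088), cloud(ci,f['d'])[206,364])
```

```text
[[351.8117 117.3684]
 [286.8967 182.7957]
 [422.     195.    ]]
[array([ 0.5197, -0.2702]), array([ 0.5014, -0.3789]), array([ 0.6472, -0.2945])] 0.11023452408370074 0.1297899934479079
centre [ 0.5743 -0.3367] dir P0->P2 -10.791625194004574 -99.56673433749383
cap 364.8340517241379 206.5926724137931 464.0 [ 0.575  -0.3356  0.088 ] [ 0.5736 -0.3354  0.0894]
```

send_rows([
  [[1,0.69,0.77,0,0],[1,0.69,0.77,0,0],[1,0.69,0.77,0,0],[1,0.69,0.77,0,0],[1,0.69,0.77,0,0]],
])

```text
time: 3.9
eef_pos: [0.5637, -0.2024, 0.2243]
eef_rot: [-1.452, -2.786, 0.002]
wrist_force: [0.9, 0.1, -1.6]
opening: 1.0
gripper_force: 0.0
```

send_rows([
  [[1,0.69,0.77,0,0],[1,0.69,0.77,0,0],[1,0.69,0.77,0,0],[1,0,0,0,0],[1,0,0,0,0]],
])

```text
time: 4.32
eef_pos: [0.5855, -0.1103, 0.2245]
eef_rot: [-1.445, -2.79, 0.001]
wrist_force: [-1.0, -0.8, -0.6]
opening: 1.001
gripper_force: 0.0
```

Run:
```python
from h import *
ci=robot.camera_info("wrist"); im,d=robot.capture("wrist"); cv2.imwrite("pics/w2.png",im); np.savez("w2.npz",im=im,d=d,**ci)
go(.484,.139,.1,135)
```

```text
t4.4 pos [ 585.1 -112.4  224.3] yaw 125.1 open 1.001 gf 0.0 F [ 0.7 -0.4  0.5]  TWIST -2.48 THEN [8.31 3.54 4.14]
```

View pics/w2.png

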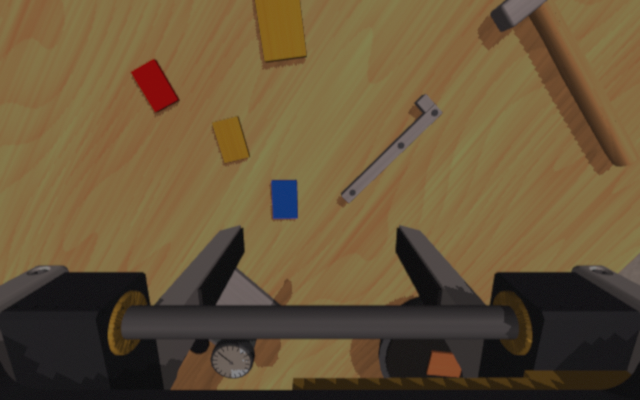

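The stop runs from (345,198) to (440,108), with its short bar at (425,103). The brass S plate is at (231,139), with the red one at (155,85) and the blue one at (285,199). I enlarge the stop to confirm and fit it.

Run:
```python
from h import *
np.set_printoptions(precision=4,suppress=True)
f=np.load("w2.npz"); ci={k:f[k] for k in("K","position","rotation")}; im=f['im']
# rectify z=0.014 plane in region around stop at 0.5 mm/px : u=(y0-y)/res, v=(x0-x)/res
res=.0005; x0,y0=.70,.06; W,H=400,300
pts=np.array([[0,0],[W,0],[W,H],[0,H]],np.float32)
src=np.array([proj(ci,[x0-v*res,y0-u*res,.014]) for u,v in pts],np.float32)
o=cv2.warpPerspective(im,cv2.getPerspectiveTransform(src,pts),(W,H),flags=cv2.INTER_CUBIC)
cv2.imwrite("pics/stop.png",cv2.resize(o,None,fx=2,fy=2)); cv2.imwrite("stop.png",o)
w=brass(im); print(*rect(w,ci,.008,200),sep="\n")
```

```text
(array([460., 382.]), 932.6, -238.8, 495.9, 32.9, 35.2)
(array([516., 323.]), 929.9, -123.3, 111.5, 42.9, -36.7)
(array([123., 323.]), 482.0, -439.4, 111.4, 44.2, -71.8)
(array([230., 139.]), 471.7, -134.6, 50.4, 33.1, -40.9)
(array([280.,  29.]), 454.6, 0.1, 62.6, 48.9, -47.7)
```

View pics/stop.png

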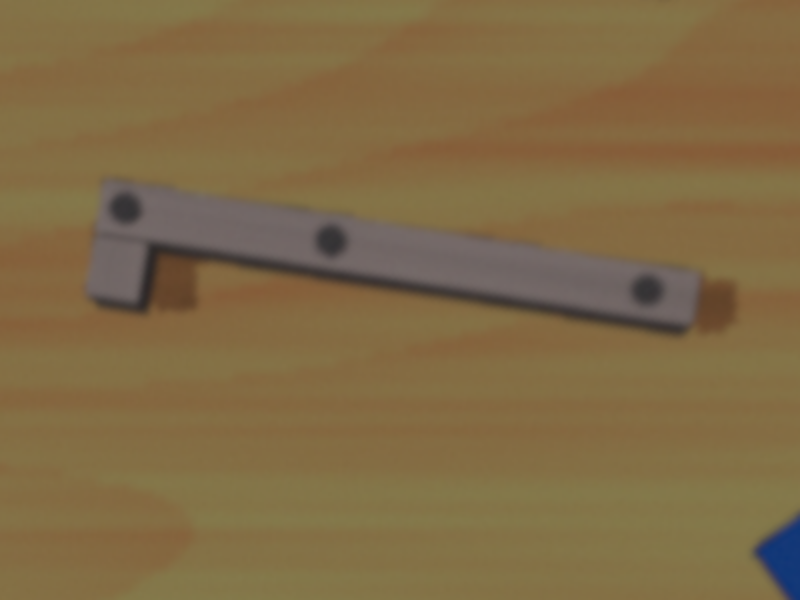

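Stop fit: inner corner (0.6393, 0.0225), yaw −8.6°. The 14 mm bar width and 138 mm length both check out. Next I hover over L.

send_rows([
  [[1,0,0,0,-1],[1,0,0,0,-1],[1,0,0,0,-0.48],[1,0.83,0.35,0.3,0],[1,0.83,0.35,0.3,0]],
])

```text
time: 4.78
eef_pos: [0.5652, -0.0655, 0.2061]
eef_rot: [1.213, 2.896, -0.003]
wrist_force: [-0.1, 0.5, 0.1]
opening: 0.998
gripper_force: 0.0
```

send_rows([
  [[1,0.83,0.35,0.3,0],[1,0.83,0.35,0.3,0],[1,0.83,0.35,0.3,0],[1,0.83,0.35,0.3,0],[1,0.83,0.35,0.3,0]],
])

```text
time: 5.2
eef_pos: [0.514, 0.062, 0.161]
eef_rot: [1.208, 2.899, -0.002]
wrist_force: [0.3, 0.3, -1.0]
opening: 1.004
gripper_force: 0.0
```

send_rows([
  [[1,0.83,0.35,0.3,0],[1,0.83,0.35,0.3,0],[1,0.83,0.35,0.3,0],[1,0,0,0,0],[1,0,0,0,0]],
])

```text
time: 5.62
eef_pos: [0.4835, 0.1383, 0.1341]
eef_rot: [-1.201, -2.903, 0.002]
wrist_force: [0.3, 0.6, -0.0]
opening: 1.001
gripper_force: 0.0
```

```bash
cat >> h.py <<'E'
def snap(name):
    ci=robot.camera_info("wrist"); im,d=robot.capture("wrist"); cv2.imwrite(f"pics/{name}.png",im); np.savez(name+".npz",im=im,d=d,**ci); return ci,im,d
E
python3 - <<'E'
from h import *
ci,im,d=snap("w3"); 
print(*[r for r in rect(brass(im),ci,.012,200) if r[0][1]<290],sep="\n")
go(.484,.139,.021,135)
E
```

```text
(array([191., 246.]), 425.4, 12.5, 55.7, 26.5, -87.5)
(array([322., 194.]), 484.0, 140.2, 90.8, 66.3, -42.7)
t5.7 pos [484.2 137.2 134.3] yaw 134.9 open 1.002 gf 0.0 F [-0.5 -0.5 -0.1]  TWIST -0.02 THEN [0.05 0.04 3.78]
```

View pics/w3.png

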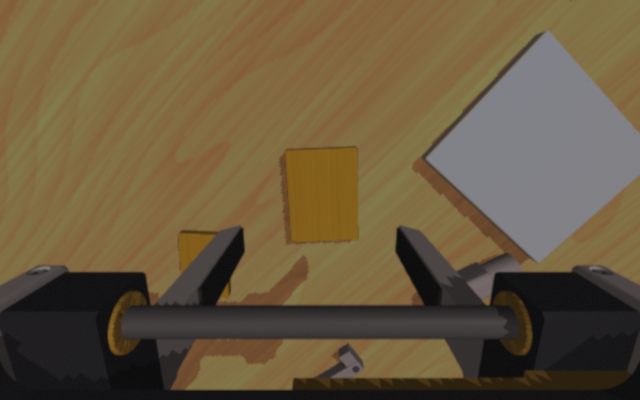

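L is confirmed at (484,140), 90.8×66.3 mm, at pixel (322,194). Now I pick it up.

send_rows([
  [[1,0.06,0.06,0.8,-0.4],[1,0,0,0.8,0],[1,0,0,0.8,0],[1,0,0,0.8,0],[1,0,0,0.56,0]],
])

```text
time: 6.08
eef_pos: [0.4845, 0.1384, 0.0202]
eef_rot: [1.167, 2.916, -0.003]
wrist_force: [-1.2, 0.0, 0.1]
opening: 0.999
gripper_force: 0.0
```

send_rows([
  [[1,0,0,0,0],[0.6,0,0,0,0],[0.5,0,0,0,0],[0.5,0,0,0,0],[0.5,0,0,0,0]],
], force=40)

```text
time: 6.5
eef_pos: [0.4843, 0.1411, 0.0221]
eef_rot: [1.162, 2.918, 0.0]
wrist_force: [0.5, -0.6, -0.2]
opening: 0.752
gripper_force: 0.0
```

send_rows([
  [[0.5,0,0,0,0],[0.5,0,0,0,0],[0.5,0,0,-0.3,0],[0.5,0,0,-0.5,0],[0.5,0,0,-0.5,0]],
])

```text
time: 6.92
eef_pos: [0.4824, 0.1418, 0.0608]
eef_rot: [-1.158, -2.918, 0.002]
wrist_force: [0.7, -0.5, -5.2]
opening: 0.699
gripper_force: 40.0
```

```bash
cat >> h.py <<'E'
SC=np.array([.6393,.0225]); SY=-8.6; GC=np.array([.5745,-.336]); GY=-10.2; BC=np.array([.5977,.3066])
def fr(o,yaw,x,y):
    a=np.radians(yaw); return o+np.array([np.cos(a)*x-np.sin(a)*y,np.sin(a)*x+np.cos(a)*y])/1000
E
python3 - <<'E'
from h import *
p=fr(SC,SY,-51,-39); print(p); go(*p,.06,180+SY)
E
```

```text
[ 0.58304155 -0.0084352 ]
t6.9 pos [482.4 141.8  60.8] yaw 136.7 open 0.699 gf 40.0 F [ 0.7 -0.5 -5.2]  TWIST -8.68 THEN [-4.07 -4.45  0.03]
```

send_rows([
  [[0.5,0,0,0,-1],[0.5,0,0,0,-1],[0.5,0,0,0,-1],[0.5,0,0,0,-1],[0.5,0,0,0,-1]],
])

```text
time: 7.33
eef_pos: [0.483, 0.1417, 0.0609]
eef_rot: [-0.629, -3.077, 0.001]
wrist_force: [0.4, 0.5, -5.0]
opening: 0.697
gripper_force: 40.0
```

send_rows([
  [[0.5,0,0,0,-1],[0.5,0,0,0,-1],[0.5,0,0,0,-1],[0.5,0,0,0,-0.68],[0.5,-0.4,-0.44,0,0]],
])

```text
time: 7.75
eef_pos: [0.4912, 0.1306, 0.061]
eef_rot: [-0.224, -3.131, -0.005]
wrist_force: [0.2, 1.4, -5.9]
opening: 0.695
gripper_force: 40.0
```

send_rows([
  [[0.5,-0.6,-0.66,0,0],[0.5,-0.6,-0.66,0,0],[0.5,-0.6,-0.66,0,0],[0.5,-0.6,-0.66,0,0],[0.5,-0.6,-0.66,0,0]],
])

```text
time: 8.17
eef_pos: [0.5674, 0.0143, 0.0607]
eef_rot: [-0.236, -3.131, 0.001]
wrist_force: [-0.1, 0.8, -5.5]
opening: 0.695
gripper_force: 40.0
```

send_rows([
  [[0.5,-0.6,-0.66,0,0],[0.5,0,0,0,0],[0.5,0,0,0,0]],
])

```text
time: 8.42
eef_pos: [0.5823, -0.0091, 0.0603]
eef_rot: [-0.243, -3.131, 0.002]
wrist_force: [0.5, 1.9, -4.5]
opening: 0.696
gripper_force: 40.0
```

Run:
```python
from h import *
np.set_printoptions(precision=4,suppress=True)
p=fr(SC,SY,-51,-39); go(*p,.025,180+SY)
ci,im,d=snap("w4"); s=robot.observe(); print(rect(brass(im),ci,s['eef_pos'][2]-.010,400))
```

```text
t8.4 pos [582.3  -9.1  60.3] yaw 171.1 open 0.696 gf 40.0 F [ 0.5  1.9 -4.5]  TWIST -0.07 THEN [-0.02  0.03  1.18]
[(array([402., 383.]), 686.3, 31.2, 237.2, 14.0, 81.2), (array([458., 323.]), 648.1, 68.8, 48.2, 14.4, 4.3), (array([180., 323.]), 620.9, -104.0, 48.4, 13.4, -23.0), (array([319., 236.]), 579.3, -9.0, 84.7, 66.3, -8.8), (array([104.,  90.]), 479.0, -106.2, 40.5, 27.6, -41.3), (array([308.,  31.]), 463.1, 2.9, 55.4, 39.0, -47.8)]
```

View pics/w4.png

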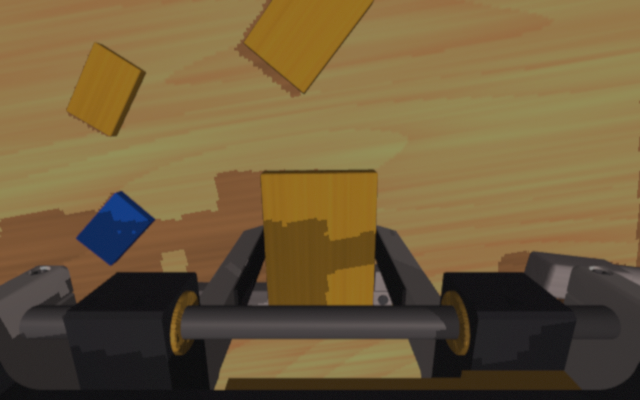

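The plate is held squarely, with its near edge at row 171. I lower it to the bench, then slide it into the corner.

send_rows([
  [[0.5,0,0,0.5,-0.07],[0.5,0,0,0.5,0],[0.5,0,0,0.15,0],[0.5,0,0,0.08,0],[0.5,0,0,0,0]],
])

```text
time: 8.88
eef_pos: [0.5818, -0.0055, 0.0236]
eef_rot: [-0.226, -3.132, -0.001]
wrist_force: [0.4, -0.9, -5.0]
opening: 0.697
gripper_force: 40.0
```

send_rows([
  [[0.5,0,0.08,0,0],[0.5,0,0.07,0,0],[0.5,0,0,0,0]],
], force=15)

```text
time: 9.13
eef_pos: [0.5833, -0.0025, 0.0244]
eef_rot: [0.229, 3.133, -0.002]
wrist_force: [-1.3, -1.7, -4.3]
opening: 0.697
gripper_force: 15.0
```

send_rows([
  [[0.5,-0.08,0,0,0],[0.5,-0.07,0,0,0],[0.5,0,0,0,0]],
])

```text
time: 9.38
eef_pos: [0.588, -0.0033, 0.0239]
eef_rot: [0.229, 3.133, -0.001]
wrist_force: [-0.2, -2.7, -4.3]
opening: 0.701
gripper_force: 15.0
```

Run:
```python
from h import *
p=fr(SC,SY,-45,-33); go(*p,.022,180+SY)
```

```text
t9.4 pos [588.   -3.3  23.9] yaw 171.6 open 0.701 gf 15.0 F [-0.2 -2.7 -4.3]  TWIST 0.06 THEN [-0.06  0.    0.06]
```

send_rows([
  [[0.5,0,0,0.04,0],[0.5,0,0,0.04,0],[0.5,0,0,0,0]],
])

```text
time: 9.63
eef_pos: [0.5881, -0.0032, 0.0221]
eef_rot: [0.229, 3.132, -0.001]
wrist_force: [-2.5, -3.4, 2.9]
opening: 0.701
gripper_force: 15.0
```

send_rows([
  [[0.5,-0.04,0,0,0],[0.5,-0.03,0,0,0],[0.5,0,0,0,0]],
])

```text
time: 9.88
eef_pos: [0.5882, -0.0033, 0.0221]
eef_rot: [-0.229, -3.131, 0.002]
wrist_force: [-5.7, -3.3, 7.6]
opening: 0.703
gripper_force: 15.0
```

send_rows([
  [[0.5,0,0.03,0,0],[0.5,0,0,0,0]],
])

```text
time: 10.05
eef_pos: [0.5882, -0.0032, 0.022]
eef_rot: [-0.229, -3.131, 0.004]
wrist_force: [-6.5, -4.6, 8.3]
opening: 0.703
gripper_force: 15.0
```

Run:
```python
from h import *
p=fr(SC,SY,-45,-33); go(*p,.022,180+SY)
```

```text
t10.1 pos [588.2  -3.2  22. ] yaw 171.6 open 0.703 gf 15.0 F [-6.5 -4.6  8.3]  TWIST 0.06 THEN [-0.06  0.    0.  ]
```

send_rows([
  [[0.5,0,0,-0.06,0],[0.5,-0.04,0.02,0,0],[0.5,-0.04,0.02,0,0],[0.5,0,0,0,0]],
])

```text
time: 10.38
eef_pos: [0.5893, -0.0031, 0.0223]
eef_rot: [-0.23, -3.127, 0.006]
wrist_force: [-5.3, -4.6, 0.6]
opening: 0.701
gripper_force: 15.0
```

Run:
```python
from h import *
p=fr(SC,SY,-45,-33); go(*p,.022,180+SY)
```

```text
t10.4 pos [589.3  -3.1  22.3] yaw 171.6 open 0.701 gf 15.0 F [-5.3 -4.6  0.6]  TWIST 0.04 THEN [-0.02 -0.01  0.01]
```

send_rows([
  [[1,0,0,0,0],[1,0,0,0,0],[1,0,0,0,0],[1,0,0,0,0],[1,0,0,0,0]],
])

```text
time: 10.8
eef_pos: [0.5933, -0.0004, 0.0236]
eef_rot: [0.227, 3.132, 0.002]
wrist_force: [0.4, 0.1, 0.4]
opening: 0.989
gripper_force: 0.0
```

send_rows([
  [[1,0,0,-0.7,0],[1,0,0,-0.8,0],[1,0,0,-0.8,0],[1,0,0,-0.8,0],[1,0,0,0,0]],
])

```text
time: 11.22
eef_pos: [0.5957, -0.0001, 0.1208]
eef_rot: [0.227, 3.125, 0.003]
wrist_force: [-0.5, 0.1, 0.8]
opening: 1.002
gripper_force: 0.0
```

Run:
```python
from h import *
ci,im,d=snap("w5"); print(*[r for r in rect(brass(im),ci,.012,200) if r[0][1]<290],sep="\n")
p=fr(SC,SY,-45,-33); print(p); go(*p,.022,180+SY)
```

```text
(array([315., 191.]), 589.3, -3.2, 88.7, 66.3, -8.4)
(array([136.,  77.]), 472.6, -131.6, 49.8, 33.6, -41.4)
(array([298.,  30.]), 452.6, 3.7, 69.7, 48.3, -47.8)
[ 0.5898713  -0.00339987]
t11.3 pos [594.5  -0.6 118.7] yaw 171.7 open 0.998 gf 0.0 F [-0.7 -1.2 -0.4]  TWIST 0.07 THEN [ 0.14 -0.12  3.22]
```

View pics/w5.png

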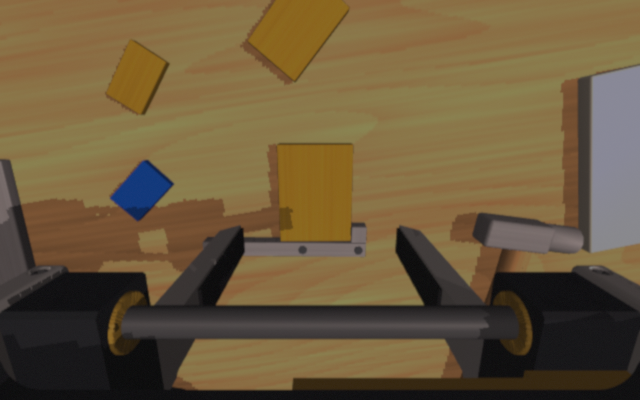

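L is seated: (589.3,−3.2), yaw −8.4°, flush at pixel (315,241) against the fence and the short stop. Now I regrip and carry it to the gauge.

send_rows([
  [[1,0.15,-0.11,0.7,0],[1,0,0,0.8,0],[1,0,0,0.8,0],[1,0,0,0.7,0],[1,0,0,0.2,0]],
])

```text
time: 11.68
eef_pos: [0.5854, -0.0041, 0.0189]
eef_rot: [-0.228, -3.129, 0.003]
wrist_force: [-14.4, -4.4, 57.8]
opening: 0.997
gripper_force: 28.9
```

send_rows([
  [[1,0,0,0,0],[0.6,0,0,0,0],[0.5,0,0,0,0],[0.5,0,0,0,0],[0.5,0,0,0,0]],
], force=40)

```text
time: 12.1
eef_pos: [0.5873, -0.0039, 0.0199]
eef_rot: [-0.228, -3.133, -0.0]
wrist_force: [0.4, -0.6, 0.0]
opening: 0.756
gripper_force: 0.0
```

send_rows([
  [[0.5,0,0,0,0],[0.5,0,0,0,0],[0.5,0,0,0,0]],
])

```text
time: 12.35
eef_pos: [0.5875, -0.0037, 0.02]
eef_rot: [0.228, 3.133, 0.001]
wrist_force: [0.1, 0.9, -2.1]
opening: 0.701
gripper_force: 40.0
```

Run:
```python
from h import *
p=fr(GC,GY,-90,0); go(*p,.06,180+GY)
```

```text
t12.3 pos [587.5  -3.7  20. ] yaw 171.7 open 0.701 gf 40.0 F [ 0.1  0.9 -2.1]  TWIST 0.47 THEN [  1.46 -10.98  -1.33]
```

send_rows([
  [[0.5,0,0,-0.3,0],[0.5,0,0,-0.5,0],[0.5,0,0,-0.53,0.47],[0.5,0.7,0,0,0],[0.5,0.76,0,0,0]],
])

```text
time: 12.77
eef_pos: [0.5455, 0.0034, 0.0612]
eef_rot: [0.283, 3.126, 0.001]
wrist_force: [-0.9, -0.0, -5.8]
opening: 0.698
gripper_force: 40.0
```

send_rows([
  [[0.5,0,-0.6,0,0],[0.5,0,-0.8,0,0],[0.5,0,-0.8,0,0],[0.5,0,-0.8,0,0],[0.5,0,-0.8,0,0]],
])

```text
time: 13.18
eef_pos: [0.5231, -0.1098, 0.0603]
eef_rot: [-0.28, -3.128, 0.001]
wrist_force: [0.2, 0.1, -4.9]
opening: 0.696
gripper_force: 40.0
```

send_rows([
  [[0.5,0,-0.8,0,0],[0.5,0,-0.8,0,0],[0.5,0,-0.8,0,0],[0.5,0,-0.8,0,0],[0.5,0,-0.8,0,0]],
])

```text
time: 13.6
eef_pos: [0.5016, -0.2279, 0.0602]
eef_rot: [-0.28, -3.128, 0.001]
wrist_force: [1.3, -0.8, -5.0]
opening: 0.697
gripper_force: 40.0
```

send_rows([
  [[0.5,0,-0.8,0,0],[0.5,0,-0.8,0,0],[0.5,0,-0.8,0,0],[0.5,0,-0.8,0,0],[0.5,0,0,0,0]],
])

```text
time: 14.02
eef_pos: [0.4823, -0.3284, 0.0596]
eef_rot: [-0.293, -3.125, 0.008]
wrist_force: [-0.4, -1.3, -5.3]
opening: 0.695
gripper_force: 40.0
```

Run:
```python
from h import *
p=fr(GC,GY,-90,0); go(*p,.036,180+GY)
p=fr(GC,GY,-18,0); go(*p,.036,180+GY)
```

```text
t14.0 pos [ 482.3 -328.4   59.6] yaw 169.3 open 0.695 gf 40.0 F [-0.4 -1.3 -5.3]  TWIST -0.12 THEN [-0.07  0.3   0.79]
t14.0 pos [ 482.3 -328.4   59.6] yaw 169.3 open 0.695 gf 40.0 F [-0.4 -1.3 -5.3]  TWIST -0.12 THEN [-2.47  0.3   0.79]
```

send_rows([
  [[0.5,0,0.27,0.3,0],[0.5,0,0,0.3,0],[0.5,0,0,0.15,0],[0.5,0,0,0.04,0],[0.5,0,0,0,0]],
])

```text
time: 14.43
eef_pos: [0.4867, -0.3128, 0.0358]
eef_rot: [-0.279, -3.128, -0.0]
wrist_force: [0.1, -1.2, -5.3]
opening: 0.697
gripper_force: 40.0
```

Run:
```python
from h import *
p=fr(GC,GY,-18,0); go(*p,.036,180+GY)
```

```text
t14.4 pos [ 486.7 -312.8   35.8] yaw 169.8 open 0.697 gf 40.0 F [ 0.1 -1.2 -5.3]  TWIST 0.00 THEN [-2.42 -0.24 -0.01]
```

send_rows([
  [[0.5,-0.3,-0.24,0,0],[0.5,-0.5,0,0,0],[0.5,-0.5,0,0,0],[0.5,-0.5,0,0,0],[0.5,-0.4,0,0,0]],
])

```text
time: 14.85
eef_pos: [0.5523, -0.332, 0.0368]
eef_rot: [0.279, 3.128, -0.0]
wrist_force: [-0.6, -0.4, -4.5]
opening: 0.693
gripper_force: 40.0
```

send_rows([
  [[0.5,-0.2,0,0,0],[0.5,0,0,0,0],[0.5,0,0,0.1,0],[0.5,0,0,0.03,0],[0.5,0,0,0,0]],
])

```text
time: 15.27
eef_pos: [0.5552, -0.3329, 0.0319]
eef_rot: [-0.28, -3.127, -0.0]
wrist_force: [-0.5, -0.1, -5.1]
opening: 0.696
gripper_force: 40.0
```

Run:
```python
from h import *
p=fr(GC,GY,-18,0); go(*p,.031,180+GY)
```

```text
t15.3 pos [ 555.2 -332.9   31.9] yaw 169.8 open 0.696 gf 40.0 F [-0.5 -0.1 -5.1]  TWIST -0.01 THEN [-0.05  0.01  0.03]
```

Now I lower the last ~2 mm, release, rise and move over the cap.

send_rows([
  [[0.5,0,0,0.05,0],[0.5,0,0,0.02,0],[0.5,0,0,0,0]],
])

```text
time: 15.52
eef_pos: [0.5564, -0.3329, 0.0302]
eef_rot: [-0.28, -3.129, -0.0]
wrist_force: [-0.0, -0.7, -5.8]
opening: 0.695
gripper_force: 40.0
```

send_rows([
  [[1,0,0,0,0],[1,0,0,0,0],[1,0,0,0,0],[1,0,0,0,0],[1,0,0,0,0]],
])

```text
time: 15.93
eef_pos: [0.5572, -0.3329, 0.0308]
eef_rot: [0.28, 3.128, -0.0]
wrist_force: [0.6, -0.1, -0.0]
opening: 0.992
gripper_force: 0.0
```

send_rows([
  [[1,0,0,-0.5,0],[1,0,0,-0.8,0],[1,0,0,-0.8,0],[1,0,0,-0.8,0],[1,0,0,-0.4,0]],
])

```text
time: 16.35
eef_pos: [0.5585, -0.3331, 0.1336]
eef_rot: [0.279, 3.124, -0.002]
wrist_force: [0.4, -0.7, -0.0]
opening: 0.998
gripper_force: 0.0
```

send_rows([
  [[1,-0.5,0,0,0],[0,0,0,0,0],[0,0,0,0,0],[0,0,0,0,0],[0,0,0,0,0]],
], force=20)

```text
time: 16.77
eef_pos: [0.5704, -0.3352, 0.1285]
eef_rot: [-0.279, -3.127, -0.001]
wrist_force: [0.3, 0.6, -1.2]
opening: 0.754
gripper_force: 0.0
```

Run:
```python
from h import *
np.set_printoptions(precision=4,suppress=True)
ci,im,d=snap("w6"); p=GC; go(*p,.110,180+GY); print(*[r for r in rect(brass(im),ci,.022,200) if r[0][1]<290],sep="\n"); print(fr(GC,GY,-16,0),proj(ci,[*GC,.088]))
```

```text
t16.8 pos [ 570.5 -335.3  128.7] yaw 169.8 open 0.711 gf 0.0 F [ 0.3 -0.8  0.5]  TWIST -0.00 THEN [-0.13  0.    0.62]
(array([319., 188.]), 558.0, -333.2, 87.8, 64.3, -10.2)
(array([534.,  42.]), 472.3, -146.2, 49.1, 31.9, -41.3)
[ 0.5588 -0.3332] [319.6001 234.0295]
```

View pics/w6.png

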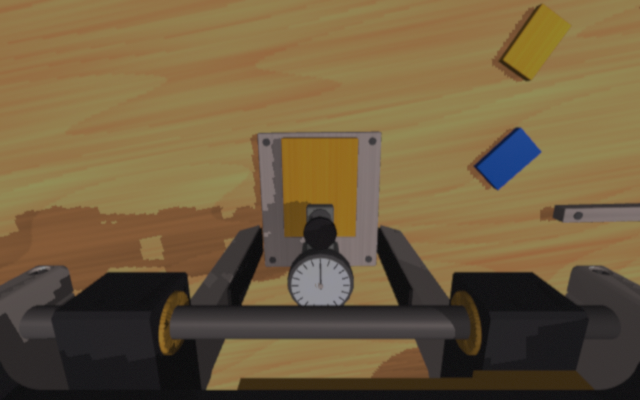

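The plate lies flat and square on the anvil under the foot. The cap shows at (320,231), as predicted. I close the jaws, then press in small steps.

send_rows([
  [[0,-0.1,0,0,0],[0,0,0,0,0],[0,0,0,0,0],[0,0,0,0,0],[0,0,0,0,0]],
])

```text
time: 17.23
eef_pos: [0.5744, -0.336, 0.1293]
eef_rot: [-0.28, -3.129, -0.0]
wrist_force: [-0.2, 0.8, -0.4]
opening: 0.353
gripper_force: 0.0
```

send_rows([
  [[0,0,0,0,0],[0,0,0,0,0],[0,0,0,0,0],[0,0,0,0.3,0],[0,0,0,0.3,0]],
])

```text
time: 17.65
eef_pos: [0.5748, -0.3362, 0.1112]
eef_rot: [0.28, 3.128, -0.001]
wrist_force: [0.3, -0.3, -0.7]
opening: 0.016
gripper_force: 0.0
```

send_rows([
  [[0,0,0,0.15,0],[0,0,0,0.15,0],[0,0,0,0.1,0],[0,0,0,0,0]],
])

```text
time: 17.98
eef_pos: [0.5738, -0.3359, 0.0985]
eef_rot: [-0.28, -3.127, -0.001]
wrist_force: [-1.3, 0.1, 1.8]
opening: 0.004
gripper_force: 1.1
```

Run:
```python
from h import *
go(*GC,.093,180+GY)
```

```text
t18.0 pos [ 573.8 -335.9   98.5] yaw 169.8 open 0.004 gf 1.1 F [-1.3  0.1  1.8]  TWIST -0.00 THEN [-0.02  0.    0.18]
```

send_rows([
  [[0,0,0,0.1,0],[0,0,0,0.06,0],[0,0,0,0,0]],
])

```text
time: 18.23
eef_pos: [0.5744, -0.336, 0.0944]
eef_rot: [-0.28, -3.129, -0.0]
wrist_force: [-1.5, 0.3, 2.0]
opening: 0.002
gripper_force: 1.3
```

send_rows([
  [[0,0,0,0.05,0],[0,0,0,0,0]],
])

```text
time: 18.4
eef_pos: [0.5744, -0.3361, 0.0934]
eef_rot: [-0.28, -3.129, 0.0]
wrist_force: [-1.9, 0.1, 3.6]
opening: 0.002
gripper_force: 1.6
```

send_rows([
  [[0,0,0,0.05,0],[0,0,0,0,0],[0,0,0,0,0]],
])

```text
time: 18.65
eef_pos: [0.5745, -0.3361, 0.0933]
eef_rot: [0.28, 3.129, -0.001]
wrist_force: [-4.4, 1.1, 12.2]
opening: 0.003
gripper_force: 5.9
```

The foot met the plate: force jumped to 12 N at 13.7 mm of travel, against 14 expected. I retract and pick L back up.

send_rows([
  [[0,0,0,-0.3,0],[0,0,0,-0.6,0],[0,0,0,-0.4,0],[1,0,0,0,0],[1,0.58,0,0,0]],
], force=40)

```text
time: 19.07
eef_pos: [0.561, -0.3327, 0.1315]
eef_rot: [0.278, 3.123, 0.0]
wrist_force: [-1.0, 0.3, 0.3]
opening: 0.11
gripper_force: 0.0
```

send_rows([
  [[1,0,0,0,0],[1,0,0,0,0],[1,0,0,0,0],[1,0,0,0,0],[1,0,0,0,0]],
])

```text
time: 19.48
eef_pos: [0.5579, -0.3328, 0.1303]
eef_rot: [0.28, 3.129, 0.001]
wrist_force: [-0.3, -0.3, 0.3]
opening: 0.465
gripper_force: 0.0
```

send_rows([
  [[1,0,0,0,0],[1,0,0,0,0],[1,0,0,0,0],[1,0,0,0,0],[1,0,0,0,0]],
])

```text
time: 19.9
eef_pos: [0.5574, -0.3329, 0.1306]
eef_rot: [0.28, 3.129, 0.0]
wrist_force: [0.3, -0.2, 0.5]
opening: 0.821
gripper_force: 0.0
```

Run:
```python
from h import *
go(*fr(GC,GY,-18,0),.031,180+GY)
```

```text
t19.9 pos [ 557.4 -332.9  130.6] yaw 169.8 open 0.821 gf 0.0 F [ 0.3 -0.2  0.5]  TWIST -0.01 THEN [0.02 0.   3.32]
```

send_rows([
  [[1,0,0,0.7,0],[1,0,0,0.8,0],[1,0,0,0.8,0],[1,0,0,0.6,0],[1,0,0,0.25,0]],
])

```text
time: 20.32
eef_pos: [0.5556, -0.3324, 0.0334]
eef_rot: [-0.279, -3.125, -0.002]
wrist_force: [-0.4, 0.0, 0.1]
opening: 1.0
gripper_force: 0.0
```

send_rows([
  [[1,0,0,0.12,0],[0.5,0,0,0.03,0],[0.5,0,0,0,0],[0.5,0,0,0,0],[0.5,0,0,0,0]],
])

```text
time: 20.73
eef_pos: [0.5581, -0.3333, 0.0328]
eef_rot: [0.28, 3.127, -0.001]
wrist_force: [0.2, -0.8, -0.5]
opening: 0.753
gripper_force: 0.0
```

send_rows([
  [[0.5,0,0,0,0],[0.5,0,0,0,0],[0.5,0,0,-0.08,0],[0.5,0,0,-0.08,0],[0.5,0,0,0,0]],
])

```text
time: 21.15
eef_pos: [0.5568, -0.3329, 0.0361]
eef_rot: [-0.28, -3.128, -0.0]
wrist_force: [0.5, -0.1, -5.1]
opening: 0.698
gripper_force: 40.0
```

Run:
```python
from h import *
go(*fr(GC,GY,-90,0),.036,180+GY)
```

```text
t21.1 pos [ 556.8 -332.9   36.1] yaw 169.8 open 0.698 gf 40.0 F [ 0.5 -0.1 -5.1]  TWIST -0.01 THEN [2.4 0.  0. ]
```

send_rows([
  [[0.5,0.3,0,0,0],[0.5,0.6,0,0,0],[0.5,0.7,0,0,0],[0.5,0.7,0,0,0],[0.5,0.5,0,-0.1,0]],
])

```text
time: 21.57
eef_pos: [0.4714, -0.3175, 0.0384]
eef_rot: [-0.28, -3.125, -0.001]
wrist_force: [0.0, 0.3, -5.0]
opening: 0.7
gripper_force: 40.0
```

send_rows([
  [[0.5,0,0,-0.5,0],[0.5,0,0,-0.8,0],[0.5,0,0.3,-0.7,0],[0.5,0,0.6,0,0],[0.5,0,0.8,0,0]],
])

```text
time: 21.98
eef_pos: [0.4838, -0.27, 0.1003]
eef_rot: [0.286, 3.127, -0.003]
wrist_force: [-0.1, 0.7, -6.0]
opening: 0.697
gripper_force: 40.0
```

send_rows([
  [[0.5,0,0.9,0,0],[0.5,0,0.9,0,0],[0.5,0,0.9,0,0],[0.5,0,0.9,0,0],[0.5,0,0.9,0,0]],
])

```text
time: 22.4
eef_pos: [0.5074, -0.1338, 0.0992]
eef_rot: [-0.28, -3.129, -0.0]
wrist_force: [0.7, 0.5, -5.1]
opening: 0.695
gripper_force: 40.0
```

send_rows([
  [[0.5,0,0.9,0,0],[0.5,0,0.9,0,0],[0.5,0,0.9,0,0],[0.5,0,0.9,0,0],[0.5,0,0.9,0,0]],
])

```text
time: 22.82
eef_pos: [0.5314, -0.0009, 0.0992]
eef_rot: [-0.28, -3.128, 0.0]
wrist_force: [0.5, -0.8, -4.4]
opening: 0.694
gripper_force: 40.0
```

send_rows([
  [[0.5,0,0.9,0,0],[0.5,0,0.9,0,0],[0.5,0,0.8,0,0],[0.5,0,0,0,0],[0.5,0,0,0,0]],
])

```text
time: 23.23
eef_pos: [0.5452, 0.0768, 0.0993]
eef_rot: [-0.274, -3.129, -0.001]
wrist_force: [-0.3, -1.1, -4.8]
opening: 0.695
gripper_force: 40.0
```

Run:
```python
from h import *
go(.59,.308,.06,170)
```

```text
t23.2 pos [545.2  76.8  99.3] yaw 170.0 open 0.695 gf 40.0 F [-0.3 -1.1 -4.8]  TWIST -0.00 THEN [-0.13  7.85  1.31]
```

send_rows([
  [[0.5,0,0.6,0,0],[0.5,0,0.9,0,0],[0.5,0,0.9,0,0],[0.5,0,0.9,0,0],[0.5,0,0.9,0,0]],
])

```text
time: 23.65
eef_pos: [0.5678, 0.1975, 0.0989]
eef_rot: [-0.283, -3.128, 0.003]
wrist_force: [0.6, -0.5, -5.1]
opening: 0.695
gripper_force: 40.0
```

send_rows([
  [[0.5,0,0.9,0,0],[0.5,0,0.9,0,0],[0.5,0,0.9,0,0],[0.5,-0.13,0.6,0,0],[0.5,0,0.35,0,0]],
])

```text
time: 24.07
eef_pos: [0.5916, 0.307, 0.0989]
eef_rot: [-0.279, -3.129, -0.001]
wrist_force: [1.1, 0.9, -4.2]
opening: 0.693
gripper_force: 40.0
```

send_rows([
  [[0.5,0,0,0.6,0],[0.5,0,0,0.6,0],[0.5,0,0,0.3,0],[0.5,0,0,0,0],[0.5,0,0,0,0]],
])

```text
time: 24.48
eef_pos: [0.591, 0.304, 0.0539]
eef_rot: [-0.282, -3.128, 0.003]
wrist_force: [1.0, 0.4, -4.6]
opening: 0.697
gripper_force: 40.0
```

Run:
```python
from h import *
go(.59,.308,.038,170)
```

```text
t24.5 pos [591.  304.   53.9] yaw 169.7 open 0.697 gf 40.0 F [ 1.   0.4 -4.6]  TWIST -0.08 THEN [0.06 0.12 0.53]
```

send_rows([
  [[0.5,0,0,0.25,0],[0.5,0,0,0.2,0],[0.5,0,0,0.05,0],[0.5,0,0,0,0]],
])

```text
time: 24.82
eef_pos: [0.5908, 0.3053, 0.0389]
eef_rot: [-0.28, -3.128, 0.001]
wrist_force: [-0.1, -0.4, -5.4]
opening: 0.698
gripper_force: 40.0
```

send_rows([
  [[0.5,0,0,0.05,0],[0.5,0,0,0.03,0],[0.5,0,0,0,0]],
])

```text
time: 25.07
eef_pos: [0.5913, 0.3059, 0.0376]
eef_rot: [0.28, 3.128, 0.0]
wrist_force: [-0.2, -0.8, -1.7]
opening: 0.698
gripper_force: 40.0
```

send_rows([
  [[0.5,0,0,0.02,0],[1,0,0,0,0],[1,0,0,0,0],[1,0,0,0,0],[1,0,0,0,0]],
])

```text
time: 25.48
eef_pos: [0.5915, 0.306, 0.0366]
eef_rot: [0.28, 3.128, 0.001]
wrist_force: [0.6, 0.2, 0.3]
opening: 0.945
gripper_force: 0.0
```

send_rows([
  [[1,0,0,0,0],[1,0,0,-0.6,0],[1,0,0,-0.8,0],[1,0,0,-0.8,0],[1,0,0,-0.8,0]],
])

```text
time: 25.9
eef_pos: [0.5909, 0.3057, 0.1272]
eef_rot: [-0.28, -3.129, 0.0]
wrist_force: [0.1, 1.1, 0.0]
opening: 0.997
gripper_force: 0.0
```

send_rows([
  [[1,0,0,-0.6,0],[1,0,0,0,0],[1,0,0,0,0]],
])

```text
time: 26.15
eef_pos: [0.5917, 0.306, 0.1452]
eef_rot: [0.28, 3.127, 0.002]
wrist_force: [0.0, -0.1, -0.0]
opening: 1.002
gripper_force: 0.0
```

Run:
```python
from h import *
ci,im,d=snap("w7"); print(*[r for r in rect(brass(im),ci,.027,200) if r[0][1]<290],sep="\n")
ct=robot.camera_info("top"); im,d=robot.capture("top"); print(*rect(brass(im),ct,.010,60),sep="\n")
go(.454,.003,.1,133)
```

```text
(array([319., 195.]), 591.1, 305.7, 86.4, 63.9, -10.2)
(array([ 4., 99.]), 459.6, 58.1, 31.2, 10.6, -25.2)
(array([ 73., 391.]), 80.2, 793.2, 114.3, 34.9, -85.5)
(array([186., 295.]), 336.1, 495.0, 73.4, 21.3, 18.9)
t26.2 pos [590.5 305.  143.1] yaw 169.8 open 1.002 gf 0.0 F [ 0.4  0.7 -0.9]  TWIST 9.20 THEN [ -4.26 -10.19   1.44]
```

send_rows([
  [[1,0,0,0,1],[1,0,0,0,1],[1,0,0,0,1],[1,0,0,0,1],[1,0,0,0,1]],
])

```text
time: 26.67
eef_pos: [0.5903, 0.305, 0.1424]
eef_rot: [-0.823, -3.03, 0.003]
wrist_force: [-0.3, 0.6, -0.9]
opening: 1.0
gripper_force: 0.0
```

send_rows([
  [[1,0,0,0,1],[1,0,0,0,1],[1,0,0,0,1],[1,0,0,0,1],[1,-0.4,-0.9,0,0.2]],
])

```text
time: 27.08
eef_pos: [0.5795, 0.2842, 0.1429]
eef_rot: [-1.249, -2.88, -0.008]
wrist_force: [0.3, 0.9, 0.7]
opening: 1.005
gripper_force: 0.0
```

send_rows([
  [[1,-0.39,-0.93,0,0],[1,-0.39,-0.93,0,0],[1,-0.39,-0.93,0,0],[1,-0.39,-0.93,0,0],[1,-0.39,-0.93,0,0]],
])

```text
time: 27.5
eef_pos: [0.516, 0.1388, 0.1429]
eef_rot: [-1.252, -2.879, 0.003]
wrist_force: [0.5, -0.6, -0.2]
opening: 1.0
gripper_force: 0.0
```

send_rows([
  [[1,-0.39,-0.93,0,0],[1,-0.39,-0.93,0,0],[1,-0.39,-0.93,0,0],[1,-0.39,-0.93,0,0],[1,-0.39,-0.93,0,0]],
])

```text
time: 27.92
eef_pos: [0.4538, 0.0012, 0.1433]
eef_rot: [-1.252, -2.879, 0.001]
wrist_force: [0.6, 0.9, 0.0]
opening: 1.001
gripper_force: 0.0
```

send_rows([
  [[1,0,0,0,0],[1,0,0,0,0]],
])

```text
time: 28.08
eef_pos: [0.4542, 0.0007, 0.1434]
eef_rot: [-1.258, -2.877, 0.003]
wrist_force: [0.2, 0.9, -0.0]
opening: 1.001
gripper_force: 0.0
```

Run:
```python
from h import *
ci,im,d=snap("w8"); print(*[r for r in rect(brass(im),ci,.010,200) if r[0][1]<290],sep="\n")
go(.454,.003,.023,133)
```

```text
(array([246., 288.]), 466.0, -128.6, 40.7, 32.9, -41.5)
(array([320., 189.]), 451.2, 4.0, 70.2, 48.3, -47.5)
(array([623.,  64.]), 568.3, 256.9, 103.0, 45.8, -32.4)
t28.1 pos [455.2   2.4 143.7] yaw 132.9 open 1.001 gf 0.0 F [-0.  -0.3  0.8]  TWIST -0.02 THEN [ 0.04 -0.01  4.02]
```

send_rows([
  [[1,0.1,-0.04,0.8,0.1],[1,0,0,0.9,0],[1,0,0,0.9,0],[1,0,0,0.7,0],[1,0,0,0.4,0]],
])

```text
time: 28.55
eef_pos: [0.452, 0.0058, 0.0309]
eef_rot: [-1.258, -2.876, 0.0]
wrist_force: [0.8, 0.8, -0.1]
opening: 0.999
gripper_force: 0.0
```

send_rows([
  [[1,0,0,0.25,0],[0.6,0,0,0.1,0],[0.4,0,0,0,0],[0.3,0,0,0,0],[0.3,0,0,0,0]],
])

```text
time: 28.97
eef_pos: [0.4533, 0.0042, 0.0236]
eef_rot: [1.263, 2.875, 0.001]
wrist_force: [0.2, 0.2, -0.1]
opening: 0.753
gripper_force: 0.0
```

send_rows([
  [[0.3,0,0,0,0],[0.3,0,0,0,0],[0.3,0,0,0,0],[0.3,0,0,0,0]],
])

```text
time: 29.3
eef_pos: [0.4529, 0.0037, 0.0233]
eef_rot: [1.263, 2.876, 0.0]
wrist_force: [-0.0, 0.1, 3.2]
opening: 0.505
gripper_force: 40.0
```

Run:
```python
from h import *
go(*fr(SC,SY,-42,-31),.06,180+SY)
```

```text
t29.3 pos [452.9   3.7  23.3] yaw 132.6 open 0.505 gf 40.0 F [-0.   0.1  3.2]  TWIST -9.71 THEN [-4.65  0.51 -1.22]
```

send_rows([
  [[0.3,0,0,-0.3,0],[0.3,0,0,-0.5,0],[0.3,0,0,-0.45,-1],[0.3,0,0,0,-1],[0.3,0,0,0,-1]],
])

```text
time: 29.72
eef_pos: [0.453, 0.0038, 0.0611]
eef_rot: [0.951, 2.993, 0.001]
wrist_force: [-0.2, -0.1, -2.5]
opening: 0.506
gripper_force: 40.0
```

send_rows([
  [[0.3,0,0,0,-1],[0.3,0,0,0,-1],[0.3,0,0,0,-1],[0.3,0,0,0,-1],[0.3,0,0,0,-1]],
])

```text
time: 30.13
eef_pos: [0.4523, 0.0037, 0.0602]
eef_rot: [-0.416, -3.113, 0.0]
wrist_force: [1.3, 1.1, -2.5]
opening: 0.502
gripper_force: 40.0
```

send_rows([
  [[0.3,0,0,0,-1],[0.3,0,0,0,-0.71],[0.3,-0.5,0.1,0,0],[0.3,-0.8,0.1,0,0],[0.3,-0.8,0.1,0,0]],
])

```text
time: 30.55
eef_pos: [0.5161, 0.003, 0.0603]
eef_rot: [-0.234, -3.131, 0.001]
wrist_force: [0.6, 0.1, -2.3]
opening: 0.503
gripper_force: 40.0
```

send_rows([
  [[0.3,-0.8,0.1,0,0],[0.3,-0.8,0.1,0,0],[0.3,-0.6,0,0,0],[0.3,-0.3,0,0,0],[0.3,0,0,0,0]],
])

```text
time: 30.97
eef_pos: [0.5931, -0.0026, 0.0599]
eef_rot: [0.238, 3.131, 0.001]
wrist_force: [0.1, 0.2, -2.2]
opening: 0.502
gripper_force: 40.0
```

send_rows([
  [[0.3,0,0,0.5,0],[0.3,0,0,0.45,0],[0.3,0,0,0.1,0],[0.3,0,0,0,0],[0.3,0,0,0,0]],
], force=15)

```text
time: 31.38
eef_pos: [0.5907, -0.0016, 0.0287]
eef_rot: [-0.234, -3.132, 0.0]
wrist_force: [0.8, 0.2, -3.0]
opening: 0.507
gripper_force: 15.0
```

Run:
```python
from h import *
go(*fr(SC,SY,-35,-24),.0233,180+SY)
```

```text
t31.4 pos [590.7  -1.6  28.7] yaw 171.5 open 0.507 gf 15.0 F [ 0.8  0.2 -3. ]  TWIST 0.01 THEN [-0.32  0.24  0.18]
```

send_rows([
  [[0.3,0,0,0.1,0],[0.3,0,0,0.06,0],[0.3,0,0.1,0,0],[0.3,0,0.1,0,0],[0.3,0,0,0,0]],
])

```text
time: 31.8
eef_pos: [0.5926, 0.0055, 0.0244]
eef_rot: [0.233, 3.132, 0.002]
wrist_force: [0.4, 0.6, -2.7]
opening: 0.505
gripper_force: 15.0
```

send_rows([
  [[0.3,-0.1,0,0,0],[0.3,-0.1,0,0,0],[0.3,-0.06,0,0,0],[0.3,0,0,0,0]],
])

```text
time: 32.13
eef_pos: [0.6007, 0.0027, 0.0241]
eef_rot: [0.236, 3.132, 0.0]
wrist_force: [-0.4, 0.1, -2.9]
opening: 0.507
gripper_force: 15.0
```

Run:
```python
from h import *
go(*fr(SC,SY,-35,-24),.0233,180+SY)
```

```text
t32.1 pos [600.7   2.7  24.1] yaw 171.4 open 0.507 gf 15.0 F [-0.4  0.1 -2.9]  TWIST -0.00 THEN [-0.01  0.05  0.03]
```

send_rows([
  [[0.3,0,0,0.03,0],[0.3,-0.04,0.04,0,0],[0.3,-0.04,0.04,0,0],[0.3,0,0,0,0]],
])

```text
time: 32.47
eef_pos: [0.6025, 0.0045, 0.0234]
eef_rot: [-0.235, -3.132, 0.002]
wrist_force: [-2.0, -2.8, 2.7]
opening: 0.507
gripper_force: 15.0
```

send_rows([
  [[0.3,-0.03,0.03,0,0],[0.3,-0.03,0.03,0,0],[0.3,0,0,0,0]],
])

```text
time: 32.72
eef_pos: [0.6026, 0.0046, 0.0233]
eef_rot: [-0.237, -3.129, 0.006]
wrist_force: [-6.1, -4.9, 7.4]
opening: 0.506
gripper_force: 15.0
```

Run:
```python
from h import *
go(*fr(SC,SY,-35,-24),.0233,180+SY)
```

```text
t32.7 pos [602.6   4.6  23.3] yaw 171.4 open 0.506 gf 15.0 F [-6.1 -4.9  7.4]  TWIST -0.01 THEN [ 0.05 -0.03 -0.  ]
```

send_rows([
  [[0.3,0,0,-0.06,0],[0.3,-0.03,0.01,0,0],[0.3,-0.02,0,0,0],[0.3,0,0,0,0]],
])

```text
time: 33.05
eef_pos: [0.6029, 0.0045, 0.0237]
eef_rot: [-0.237, -3.126, 0.006]
wrist_force: [-6.1, -2.9, -0.8]
opening: 0.511
gripper_force: 15.0
```

send_rows([
  [[1,0,0,0,0],[1,0,0,0,0],[1,0,0,0,0],[1,0,0,0,0],[1,0,0,0,0]],
])

```text
time: 33.47
eef_pos: [0.607, 0.0073, 0.0253]
eef_rot: [0.234, 3.131, 0.002]
wrist_force: [-0.2, -0.1, -1.1]
opening: 0.828
gripper_force: 0.0
```

send_rows([
  [[1,0,0,-0.7,0],[1,0,0,-0.8,0],[1,0,0,-0.8,0],[1,0,0,-0.8,0],[1,0,0,0,0]],
])

```text
time: 33.88
eef_pos: [0.6096, 0.0079, 0.1228]
eef_rot: [0.234, 3.124, 0.003]
wrist_force: [0.8, 0.7, 0.5]
opening: 0.999
gripper_force: 0.0
```

Run:
```python
from h import *
ci,im,d=snap("w9"); print(*[r for r in rect(brass(im),ci,.010,200) if r[0][1]<290],sep="\n")
p=fr(SC,SY,-35,-24); print(p); go(*p,.0225,180+SY)
cv2.imwrite("pics/w9c.png",cv2.resize(im[100:300,180:480],None,fx=2,fy=2))
```

```text
(array([314., 189.]), 601.1, 4.5, 70.2, 48.3, -9.1)
(array([616., 115.]), 573.0, 274.8, 93.4, 54.2, -10.2)
(array([123.,  62.]), 472.6, -132.4, 50.2, 34.2, -41.7)
[0.60110468 0.00400358]
t33.9 pos [608.4   7.3 120.6] yaw 171.4 open 0.998 gf 0.0 F [-0.   0.1  0.6]  TWIST 0.01 THEN [ 0.22 -0.14  3.27]
```

View pics/w9c.png

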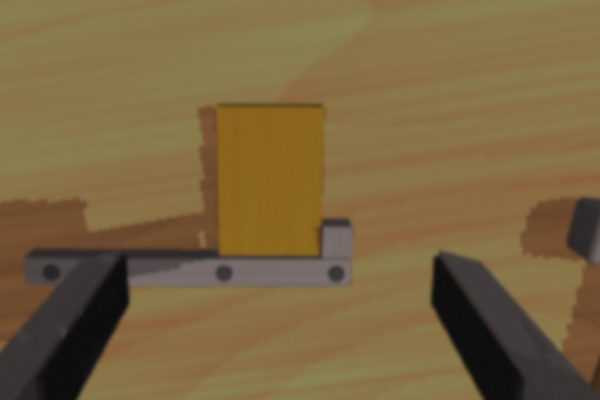

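M is seated flush in the corner (crop (322,255)). I regrip it and go to the gauge.

send_rows([
  [[1,0.22,-0.13,0.7,0],[1,0,0,0.8,0],[1,0,0,0.8,0],[1,0,0,0.5,0],[1,0,0,0.3,0]],
], force=40)

```text
time: 34.35
eef_pos: [0.5972, 0.0035, 0.022]
eef_rot: [-0.234, -3.129, 0.001]
wrist_force: [-0.1, 0.2, 0.3]
opening: 1.001
gripper_force: 0.0
```

send_rows([
  [[1,0,0,0.12,0],[0.7,0,0,0.05,0],[0.4,0,0,0,0],[0.3,0,0,0,0],[0.3,0,0,0,0]],
])

```text
time: 34.77
eef_pos: [0.5998, 0.0037, 0.0205]
eef_rot: [0.235, 3.131, 0.0]
wrist_force: [0.5, -0.4, 0.4]
opening: 0.755
gripper_force: 0.0
```

send_rows([
  [[0.3,0,0,0,0],[0.3,0,0,0,0],[0.3,0,0,0,0],[0.3,0,0,0,0],[0.3,0,0,0,0]],
])

```text
time: 35.18
eef_pos: [0.5993, 0.0039, 0.0201]
eef_rot: [0.235, 3.132, 0.001]
wrist_force: [0.7, 0.4, 2.0]
opening: 0.504
gripper_force: 40.0
```

Run:
```python
from h import *
go(*fr(GC,GY,-80,0),.062,180+GY)
```

```text
t35.2 pos [599.3   3.9  20.1] yaw 171.4 open 0.504 gf 40.0 F [0.7 0.4 2. ]  TWIST 0.41 THEN [  1.47 -11.3   -1.4 ]
```

send_rows([
  [[0.3,0,0,-0.3,0],[0.3,0,0,-0.5,0],[0.3,0,0,-0.5,0.41],[0.3,0.7,0,-0.1,0],[0.3,0.77,0,0,0]],
])

```text
time: 35.6
eef_pos: [0.5573, 0.0113, 0.0633]
eef_rot: [0.283, 3.125, 0.001]
wrist_force: [0.4, 0.6, -1.9]
opening: 0.505
gripper_force: 40.0
```

send_rows([
  [[0.3,0,-0.6,0,0],[0.3,0,-0.8,0,0],[0.3,0,-0.8,0,0],[0.3,0,-0.8,0,0],[0.3,0,-0.8,0,0]],
])

```text
time: 36.02
eef_pos: [0.5349, -0.102, 0.0622]
eef_rot: [-0.279, -3.129, 0.001]
wrist_force: [-0.4, -0.1, -2.8]
opening: 0.507
gripper_force: 40.0
```

send_rows([
  [[0.3,0,-0.8,0,0],[0.3,0,-0.8,0,0],[0.3,0,-0.8,0,0],[0.3,0,-0.8,0,0],[0.3,0,-0.8,0,0]],
])

```text
time: 36.43
eef_pos: [0.5135, -0.2202, 0.0621]
eef_rot: [-0.28, -3.128, 0.001]
wrist_force: [0.4, 0.2, -3.4]
opening: 0.504
gripper_force: 40.0
```

send_rows([
  [[0.3,0,-0.8,0,0],[0.3,0,-0.8,0,0],[0.3,0,-0.8,0,0],[0.3,0,-0.7,0,0],[0.3,0,-0.4,0,0]],
])

```text
time: 36.85
eef_pos: [0.4939, -0.3257, 0.0618]
eef_rot: [-0.285, -3.127, 0.003]
wrist_force: [0.2, -0.6, -2.0]
opening: 0.505
gripper_force: 40.0
```

send_rows([
  [[0.3,0,0,0.3,0],[0.3,0,0,0.3,0],[0.3,0,0,0.25,0],[0.3,0,0,0,0],[0.3,0,0,0,0]],
])

```text
time: 37.27
eef_pos: [0.4957, -0.3199, 0.0356]
eef_rot: [-0.275, -3.128, -0.003]
wrist_force: [-0.8, -0.3, -3.2]
opening: 0.506
gripper_force: 40.0
```

Run:
```python
from h import *
go(*fr(GC,GY,-15,0),.035,180+GY)
```

```text
t37.3 pos [ 495.7 -319.9   35.6] yaw 169.9 open 0.506 gf 40.0 F [-0.8 -0.3 -3.2]  TWIST 0.04 THEN [-2.18 -0.06  0.02]
```

send_rows([
  [[0.3,-0.3,-0.05,0,0],[0.3,-0.5,0,0,0],[0.3,-0.5,0,0,0],[0.3,-0.5,0,0,0],[0.3,-0.38,0,0,0]],
])

```text
time: 37.68
eef_pos: [0.5617, -0.3341, 0.0369]
eef_rot: [0.277, 3.128, 0.001]
wrist_force: [0.7, -0.2, -3.2]
opening: 0.505
gripper_force: 40.0
```

send_rows([
  [[0.3,0,0,0,0],[0.3,0,0,0,0],[0.3,0,0,0.1,0],[0.3,0,0,0.06,0],[0.3,0,0,0.02,0]],
])

```text
time: 38.1
eef_pos: [0.5584, -0.3351, 0.0304]
eef_rot: [-0.28, -3.127, -0.0]
wrist_force: [-1.1, 0.1, -2.9]
opening: 0.507
gripper_force: 40.0
```

send_rows([
  [[0.3,0,0,0,0],[1,0,0,0,0],[1,0,0,0,0],[1,0,0,0,0],[1,0,0,0,0]],
])

```text
time: 38.52
eef_pos: [0.56, -0.3354, 0.0314]
eef_rot: [0.28, 3.128, -0.0]
wrist_force: [0.2, 0.4, 0.6]
opening: 0.75
gripper_force: 0.0
```

Run:
```python
from h import *
go(*fr(GC,GY,-15,0),.031,180+GY)
```

```text
t38.5 pos [ 560.  -335.4   31.4] yaw 169.8 open 0.750 gf 0.0 F [0.2 0.4 0.6]  TWIST -0.01 THEN [0.02 0.06 0.01]
```

send_rows([
  [[0.8,0,0,-0.5,0],[0.8,0,0,-0.8,0],[0.8,0,0,-0.8,0],[0.8,0,0,-0.8,0],[0.8,0,0,-0.4,0]],
])

```text
time: 38.93
eef_pos: [0.5615, -0.3355, 0.1342]
eef_rot: [0.279, 3.124, -0.002]
wrist_force: [1.0, 0.5, 0.3]
opening: 0.799
gripper_force: 0.0
```

send_rows([
  [[0.8,-0.48,0.06,0,0],[0,0,0,0,0],[0,0,0,0,0],[0,0,0,0,0],[0,0,0,0,0]],
], force=20)

```text
time: 39.35
eef_pos: [0.5731, -0.3359, 0.1292]
eef_rot: [-0.28, -3.127, -0.001]
wrist_force: [0.2, 0.4, -0.1]
opening: 0.552
gripper_force: 0.0
```

send_rows([
  [[0,0,0,0,0],[0,0,0,0,0],[0,0,0,0,0],[0,0,0,0,0],[0,0,0,0,0]],
])

```text
time: 39.77
eef_pos: [0.5741, -0.336, 0.1299]
eef_rot: [-0.28, -3.129, -0.0]
wrist_force: [-0.6, 0.0, -0.4]
opening: 0.195
gripper_force: 0.0
```

Run:
```python
from h import *
ci,im,d=snap("w10"); go(*GC,.100,180+GY); print(*[r for r in rect(brass(im),ci,.020,200) if r[0][1]<290],sep="\n"); print(fr(GC,GY,-13,-1))
```

```text
t39.8 pos [ 574.2 -336.   130. ] yaw 169.8 open 0.155 gf 0.0 F [ 0.1 -0.2  0.4]  TWIST -0.00 THEN [-0.01  0.    1.  ]
(array([318., 186.]), 560.3, -335.5, 67.6, 46.5, -10.2)
(array([535.,  37.]), 472.2, -144.8, 49.7, 32.2, -41.2)
[ 0.56152837 -0.33468209]
```

send_rows([
  [[0,0,0,0,0],[0,0,0,0,0],[0,0,0,0.4,0],[0,0,0,0.35,0],[0,0,0,0.15,0]],
])

```text
time: 40.23
eef_pos: [0.5736, -0.3359, 0.1009]
eef_rot: [-0.279, -3.128, -0.001]
wrist_force: [-0.2, 0.0, 2.7]
opening: 0.004
gripper_force: 1.1
```

send_rows([
  [[0,0,0,0.15,0],[0,0,0,0.1,0],[0,0,0,0.1,0],[0,0,0,0,0]],
])

```text
time: 40.57
eef_pos: [0.5737, -0.3359, 0.0919]
eef_rot: [-0.28, -3.128, -0.0]
wrist_force: [-1.7, -0.3, 3.6]
opening: 0.005
gripper_force: 1.4
```

send_rows([
  [[0,0,0,0.05,0],[0,0,0,0.05,0],[0,0,0,0,0]],
])

```text
time: 40.82
eef_pos: [0.5739, -0.3359, 0.0913]
eef_rot: [-0.28, -3.128, 0.001]
wrist_force: [-4.4, 1.1, 11.2]
opening: 0.005
gripper_force: 6.0
```

send_rows([
  [[0,0,0,0.04,0],[0,0,0,0,0],[0,0,0,0,0]],
])

```text
time: 41.07
eef_pos: [0.5739, -0.3359, 0.0912]
eef_rot: [-0.28, -3.129, 0.002]
wrist_force: [-6.7, 2.2, 17.8]
opening: 0.003
gripper_force: 9.1
```

The foot is on M at 11–18 N, with travel 2 mm more than for L, as expected. I retract and pick M up.

send_rows([
  [[0,0,0,-0.4,0],[0,0,0,-0.6,0],[0,0,0,-0.43,0],[0.8,0,0,0,0],[0.8,0.46,-0.06,0,0]],
], force=40)

```text
time: 41.48
eef_pos: [0.5634, -0.3347, 0.1321]
eef_rot: [0.278, 3.124, 0.0]
wrist_force: [0.1, 1.0, 0.0]
opening: 0.111
gripper_force: 0.0
```

send_rows([
  [[0.8,0,0,0,0],[0.8,0,0,0,0],[0.8,0,0,0,0],[0.8,0,0,0,0],[0.8,0,0,0,0]],
])

```text
time: 41.9
eef_pos: [0.5607, -0.3351, 0.1309]
eef_rot: [0.279, 3.129, 0.001]
wrist_force: [-0.1, 0.0, -0.3]
opening: 0.463
gripper_force: 0.0
```

send_rows([
  [[0.8,0,0,0,0],[0.8,0,0,0,0],[0.8,0,0,0,0],[0.8,0,0,0,0]],
])

```text
time: 42.23
eef_pos: [0.5603, -0.3353, 0.1311]
eef_rot: [0.28, 3.129, 0.0]
wrist_force: [0.3, -0.0, -0.6]
opening: 0.748
gripper_force: 0.0
```

Run:
```python
from h import *
go(.560,-.3354,.031,180+GY)
```

```text
t42.2 pos [ 560.3 -335.3  131.1] yaw 169.8 open 0.748 gf 0.0 F [ 0.3 -0.  -0.6]  TWIST -0.00 THEN [ 0.01 -0.01  3.34]
```

send_rows([
  [[0.8,0,0,0.7,0],[0.8,0,0,0.8,0],[0.8,0,0,0.8,0],[0.8,0,0,0.6,0],[0.8,0,0,0.25,0]],
])

```text
time: 42.65
eef_pos: [0.5586, -0.3348, 0.034]
eef_rot: [-0.279, -3.125, -0.002]
wrist_force: [-0.9, -0.3, -0.0]
opening: 0.8
gripper_force: 0.0
```

send_rows([
  [[0.8,0,0,0.15,0],[0.5,0,0,0.04,0],[0.3,0,0,0,0],[0.3,0,0,0,0],[0.3,0,0,0,0]],
])

```text
time: 43.07
eef_pos: [0.561, -0.3356, 0.0322]
eef_rot: [0.28, 3.127, -0.001]
wrist_force: [0.4, -0.6, -0.3]
opening: 0.553
gripper_force: 0.0
```

send_rows([
  [[0.3,0,0,0,0],[0.3,0,0,0,0],[0.3,0,0,0,0],[0.3,0,0,0,0]],
])

```text
time: 43.4
eef_pos: [0.5609, -0.3356, 0.032]
eef_rot: [0.28, 3.128, -0.001]
wrist_force: [-0.3, -0.1, 6.6]
opening: 0.502
gripper_force: 40.0
```

send_rows([
  [[0.3,0,0,-0.08,0],[0.3,0,0,-0.08,0],[0.3,0,0,0,0]],
])

```text
time: 43.65
eef_pos: [0.56, -0.3353, 0.0357]
eef_rot: [-0.28, -3.129, -0.0]
wrist_force: [0.2, 1.1, -1.4]
opening: 0.503
gripper_force: 40.0
```

send_rows([
  [[0.3,0.3,0,0,0],[0.3,0.6,0,0,0],[0.3,0.7,0,0,0],[0.3,0.6,0,0,0],[0.3,0.3,0,-0.1,0]],
])

```text
time: 44.07
eef_pos: [0.4828, -0.3216, 0.0378]
eef_rot: [-0.28, -3.124, -0.001]
wrist_force: [-0.7, 0.3, -1.8]
opening: 0.506
gripper_force: 40.0
```

send_rows([
  [[0.3,0,0,-0.5,0],[0.3,0,0,-0.8,0],[0.3,0,0.3,-0.7,0],[0.3,0,0.6,0,0],[0.3,0,0.8,0,0]],
])

```text
time: 44.48
eef_pos: [0.4966, -0.2739, 0.1002]
eef_rot: [0.286, 3.125, -0.003]
wrist_force: [0.4, 0.3, -2.9]
opening: 0.502
gripper_force: 40.0
```

send_rows([
  [[0.3,0,0.9,0,0],[0.3,0,0.9,0,0],[0.3,0,0.9,0,0],[0.3,0,0.9,0,0],[0.3,0,0.9,0,0]],
])

```text
time: 44.9
eef_pos: [0.5202, -0.1376, 0.099]
eef_rot: [0.28, 3.128, 0.0]
wrist_force: [0.3, 0.1, -1.7]
opening: 0.504
gripper_force: 40.0
```

send_rows([
  [[0.3,0,0.9,0,0],[0.3,0,0.9,0,0],[0.3,0,0.9,0,0],[0.3,0,0.9,0,0],[0.3,0,0.9,0,0]],
])

```text
time: 45.32
eef_pos: [0.5441, -0.0045, 0.099]
eef_rot: [0.279, 3.128, 0.001]
wrist_force: [0.4, 0.0, -2.3]
opening: 0.504
gripper_force: 40.0
```

send_rows([
  [[0.3,0,0.9,0,0],[0.3,0,0.9,0,0],[0.3,0,0.9,0,0],[0.3,0,0.9,0,0],[0.3,0,0.9,0,0]],
])

```text
time: 45.73
eef_pos: [0.5678, 0.1285, 0.099]
eef_rot: [0.279, 3.129, 0.001]
wrist_force: [0.1, 0.0, -2.2]
opening: 0.506
gripper_force: 40.0
```

send_rows([
  [[0.3,0,0.9,0,0],[0.3,0,0.5,0,0],[0.3,0,0,0,0],[0.3,0,0,0,0]],
])

```text
time: 46.07
eef_pos: [0.5748, 0.1693, 0.0988]
eef_rot: [0.276, 3.129, 0.001]
wrist_force: [-0.5, -1.9, -2.7]
opening: 0.504
gripper_force: 40.0
```

Run:
```python
from h import *
go(.5922,.3056,.07,169.8)
```

```text
t46.1 pos [574.8 169.3  98.8] yaw 169.9 open 0.504 gf 40.0 F [-0.5 -1.9 -2.7]  TWIST 0.03 THEN [0.23 4.58 0.96]
```

send_rows([
  [[0.3,0.1,0.6,0,0],[0.3,0.13,0.9,0,0],[0.3,0,0.9,0,0],[0.3,0,0.9,0,0],[0.3,0,0.8,0,0]],
])

```text
time: 46.48
eef_pos: [0.5904, 0.2897, 0.0987]
eef_rot: [0.282, 3.129, -0.002]
wrist_force: [0.7, -0.4, -2.6]
opening: 0.505
gripper_force: 40.0
```

send_rows([
  [[0.3,0,0.48,0,0],[0.3,0,0,0.5,0],[0.3,0,0,0.4,0],[0.3,0,0,0,0],[0.3,0,0,0,0]],
])

```text
time: 46.9
eef_pos: [0.5918, 0.3005, 0.0696]
eef_rot: [-0.283, -3.126, 0.007]
wrist_force: [-0.0, 0.1, -3.0]
opening: 0.503
gripper_force: 40.0
```

Run:
```python
from h import *
go(.5922,.3056,.051,169.8); ci,im,d=snap("w11"); cv2.imwrite("pics/w11c.png",cv2.resize(im[120:320,170:470],None,fx=2,fy=2))
```

```text
t46.9 pos [591.8 300.5  69.6] yaw 169.6 open 0.503 gf 40.0 F [-0.   0.1 -3. ]  TWIST -0.04 THEN [0.02 0.17 0.62]
```

View pics/w11c.png

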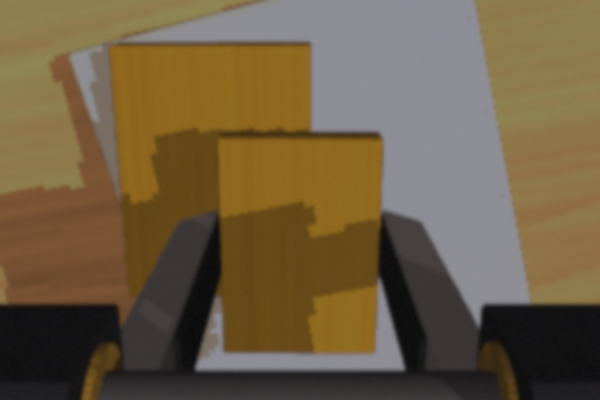

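L has been knocked aside: its near edge is now at crop (112–310,44), left and robot-ward of where I set it. I measure it before placing anything.

Run:
```python
from h import *
np.set_printoptions(precision=4,suppress=True)
f=np.load("w11.npz"); ci={k:f[k] for k in("K","position","rotation")}
A,B=[onz(ci,u,v,.027)[:2] for u,v in((226,142.5),(325,142.5))]; print(A,B,np.linalg.norm(A-B))
yaw=np.degrees(np.arctan2(*(B-A)[::-1]))-90; m=(A+B)/2; c=fr(m,yaw,45,0); print("yaw",yaw,"centre",c)
C=onz(ci,170+62,120+100,.027)[:2]; print("left edge pt",C)
P=[onz(ci,170+u/2,120+v/2,.015)[:2] for u,v in((70,55),(475,0))]; print("board",P)
ct=robot.camera_info("top"); im,d=robot.capture("top"); cv2.imwrite("pics/t2.png",im); print(*rect(brass(im),ct,.020,60),sep="\n")
go(.48,.14,.06,169.8)
```

```text
[0.5237 0.2513] [0.5351 0.3142] 0.06398566405819966
yaw -10.318784154360984 centre [0.5737 0.2747]
left edge pt [0.5757 0.2418]
board [array([0.5248, 0.2324]), array([0.5314, 0.3712])]
(array([ 68., 392.]), 81.0, 794.1, 107.2, 26.4, -71.1)
(array([186., 294.]), 335.0, 491.9, 74.8, 20.8, 14.6)
t47.0 pos [592.7 302.6  71.4] yaw 169.7 open 0.509 gf 40.0 F [ 0.5  0.1 -2. ]  TWIST -0.03 THEN [ 2.74 -6.    0.38]
```

L sits at (574,275), pure translation of (−18,−31) mm. I park M on the bench, re-centre L, then continue.

send_rows([
  [[0.3,0,0,-0.4,0],[0.3,0.3,-0.5,0,0],[0.3,0.5,-0.8,0,0],[0.3,0.5,-0.8,0,0],[0.3,0.5,-0.8,0,0]],
])

```text
time: 47.42
eef_pos: [0.5237, 0.2277, 0.0853]
eef_rot: [0.28, 3.127, 0.001]
wrist_force: [0.1, -0.3, -3.1]
opening: 0.504
gripper_force: 40.0
```

send_rows([
  [[0.3,0.5,-0.8,0,0],[0.3,0.5,-0.8,0,0],[0.3,0.4,-0.8,0,0],[0.3,0.2,-0.6,0,0],[0.3,0,0,0.5,0]],
])

```text
time: 47.83
eef_pos: [0.4602, 0.144, 0.0715]
eef_rot: [0.285, 3.126, -0.006]
wrist_force: [-0.0, -0.9, -1.9]
opening: 0.506
gripper_force: 40.0
```

send_rows([
  [[0.3,0,0,0.6,0],[0.3,0,0,0.5,0],[0.3,0,0,0.2,0],[0.3,0,0,0,0],[0.3,0,0,0,0]],
])

```text
time: 48.25
eef_pos: [0.4612, 0.1488, 0.0306]
eef_rot: [0.279, 3.128, 0.001]
wrist_force: [0.8, 0.0, -2.3]
opening: 0.504
gripper_force: 40.0
```

Run:
```python
from h import *
go(.48,.14,.023,169.8)
```

```text
t48.2 pos [461.2 148.8  30.6] yaw 169.8 open 0.504 gf 40.0 F [ 0.8  0.  -2.3]  TWIST -0.00 THEN [-0.67 -0.18  0.25]
```

send_rows([
  [[0.3,0,0,0.15,0],[0.3,0,0,0.08,0],[0.3,0,0,0.04,0],[0.3,0,0,0,0],[1,0,0,0,0]],
])

```text
time: 48.67
eef_pos: [0.4609, 0.1486, 0.022]
eef_rot: [0.28, 3.128, 0.0]
wrist_force: [0.3, 0.4, 0.1]
opening: 0.546
gripper_force: 0.0
```

send_rows([
  [[1,0,0,0,0],[1,0,0,0,0],[1,0,0,0,0],[1,0,0,-0.6,0],[1,0,0,-0.9,0]],
])

```text
time: 49.08
eef_pos: [0.459, 0.148, 0.0656]
eef_rot: [-0.278, -3.125, 0.003]
wrist_force: [0.3, 0.7, -0.4]
opening: 0.89
gripper_force: 0.0
```

send_rows([
  [[1,0,0,-0.9,0],[1,0,0,-0.9,0],[1,-0.6,0.8,0,0],[1,-0.6,0.9,0,0],[1,-0.6,0.9,0,0]],
])

```text
time: 49.5
eef_pos: [0.5289, 0.2156, 0.1217]
eef_rot: [0.282, 3.127, -0.0]
wrist_force: [-0.3, -0.2, 0.5]
opening: 1.001
gripper_force: 0.0
```

send_rows([
  [[1,-0.6,0.9,0,0],[1,-0.4,0.9,0,0],[1,0,0,0,0],[1,0,0,0,0]],
])

```text
time: 49.83
eef_pos: [0.5664, 0.265, 0.1203]
eef_rot: [-0.277, -3.129, -0.001]
wrist_force: [-0.2, -0.9, -0.1]
opening: 0.999
gripper_force: 0.0
```

Run:
```python
from h import *
ci,im,d=snap("w12"); print(*[r for r in rect(brass(im),ci,.027,200) if r[0][1]<290],sep="\n"); print(*[r for r in rect(brass(im),ci,.010,200) if r[0][1]<290],sep="\n")
go(.5737,.2747,.037,169.8)
```

```text
(array([331., 208.]), 573.3, 273.2, 89.6, 65.2, -10.2)
(array([161., 103.]), 463.7, 157.9, 64.8, 47.7, -10.5)
(array([331., 208.]), 578.7, 272.9, 95.6, 69.5, -10.2)
(array([161., 103.]), 461.8, 149.8, 69.1, 50.9, -10.5)
t49.9 pos [565.9 263.1 120.1] yaw 169.8 open 0.998 gf 0.0 F [-0.5 -0.2 -0.4]  TWIST 0.00 THEN [-0.19  0.43  2.77]
```

send_rows([
  [[1,-0.19,0.4,0.6,0],[1,0,0,0.8,0],[1,0,0,0.7,0],[1,0,0,0.4,0],[1,0,0,0.15,0]],
])

```text
time: 50.3
eef_pos: [0.5728, 0.2718, 0.0392]
eef_rot: [-0.28, -3.126, 0.005]
wrist_force: [0.1, 0.8, 1.1]
opening: 1.0
gripper_force: 0.0
```

send_rows([
  [[1,0,0,0.1,0],[0.8,0,0,0,0],[0.5,0,0,0,0],[0.5,0,0,0,0],[0.5,0,0,0,0]],
])

```text
time: 50.72
eef_pos: [0.575, 0.2745, 0.0392]
eef_rot: [0.28, 3.128, 0.001]
wrist_force: [-0.4, -0.4, -0.6]
opening: 0.75
gripper_force: 0.0
```

send_rows([
  [[0.5,0,0,0,0],[0.5,0,0,0,0],[0.5,0,0,0,0]],
])

```text
time: 50.97
eef_pos: [0.5748, 0.2742, 0.039]
eef_rot: [0.28, 3.128, -0.0]
wrist_force: [-1.4, -1.5, 6.7]
opening: 0.698
gripper_force: 40.0
```

Run:
```python
from h import *
go(.594,.305,.045,169.8)
```

```text
t51.0 pos [574.8 274.2  39. ] yaw 169.8 open 0.698 gf 40.0 F [-1.4 -1.5  6.7]  TWIST -0.01 THEN [-0.45  1.12 -0.2 ]
```

send_rows([
  [[0.5,0,0,-0.1,0],[0.5,0,0,-0.15,0],[0.5,-0.1,0.3,0,0],[0.5,-0.2,0.5,0,0],[0.5,-0.15,0.32,0,0]],
])

```text
time: 51.38
eef_pos: [0.5942, 0.3068, 0.0455]
eef_rot: [-0.279, -3.129, -0.003]
wrist_force: [0.1, 0.4, -5.0]
opening: 0.695
gripper_force: 40.0
```

send_rows([
  [[0.5,0,0,0,0],[0.5,0,0,0.1,0],[0.5,0,0,0.1,0],[0.5,0,0,0,0],[0.5,0,0,0,0]],
])

```text
time: 51.8
eef_pos: [0.5933, 0.3039, 0.0392]
eef_rot: [-0.28, -3.128, 0.002]
wrist_force: [0.2, -0.7, -4.7]
opening: 0.699
gripper_force: 40.0
```

Run:
```python
from h import *
go(.594,.305,.039,169.8)
```

```text
t51.8 pos [593.3 303.9  39.2] yaw 169.8 open 0.699 gf 40.0 F [ 0.2 -0.7 -4.7]  TWIST -0.01 THEN [-0.02  0.04  0.01]
```

send_rows([
  [[0.5,0,0,0.04,0],[0.5,0,0,0.03,0],[0.5,0,0,0,0],[1,0,0,0,0],[1,0,0,0,0]],
])

```text
time: 52.22
eef_pos: [0.5944, 0.3052, 0.0384]
eef_rot: [0.28, 3.127, 0.002]
wrist_force: [0.9, 0.3, -0.7]
opening: 0.802
gripper_force: 0.0
```

send_rows([
  [[1,0,0,0,0],[1,0,0,0,0],[1,0,0,-0.6,0],[1,0,0,-0.8,0],[1,0,0,-0.8,0]],
])

```text
time: 52.63
eef_pos: [0.5932, 0.3048, 0.1036]
eef_rot: [-0.279, -3.128, 0.001]
wrist_force: [0.8, 0.4, -0.3]
opening: 0.998
gripper_force: 0.0
```

send_rows([
  [[1,0,0,-0.6,0],[1,0,0,0,0],[1,0,0,0,0]],
])

```text
time: 52.88
eef_pos: [0.5943, 0.3053, 0.1224]
eef_rot: [0.28, 3.127, 0.002]
wrist_force: [-0.7, -0.0, -1.0]
opening: 1.001
gripper_force: 0.0
```

Run:
```python
from h import *
go(.4615,.149,.0225,169.8)
ci,im,d=snap("w13"); print(*[r for r in rect(brass(im),ci,.027,200) if r[0][1]<290],sep="\n"); print(*[r for r in rect(brass(im),ci,.010,200) if r[0][1]<290],sep="\n")
```

```text
t52.9 pos [594.3 305.3 122.4] yaw 169.8 open 1.001 gf 0.0 F [-0.7 -0.  -1. ]  TWIST -0.01 THEN [ 3.44 -5.91  3.33]
(array([318., 199.]), 591.2, 304.2, 87.1, 64.0, -10.3)
(array([105.,  78.]), 465.5, 161.1, 65.2, 49.0, -10.5)
(array([318., 199.]), 596.0, 303.2, 92.8, 68.3, -10.3)
(array([105.,  78.]), 462.0, 150.7, 69.5, 52.2, -10.5)
```

send_rows([
  [[1,0.5,-0.8,0,0],[1,0.55,-0.9,0,0],[1,0.55,-0.9,0,0],[1,0.55,-0.9,0,0],[1,0.55,-0.9,0,0]],
])

```text
time: 53.35
eef_pos: [0.4884, 0.1877, 0.1201]
eef_rot: [-0.28, -3.126, 0.002]
wrist_force: [-0.3, -0.6, -0.5]
opening: 1.006
gripper_force: 0.0
```

send_rows([
  [[1,0.45,-0.9,0.4,0],[1,0.29,-0.61,0.2,0],[1,0,0,0,0],[1,0,0,0,0]],
])

```text
time: 53.68
eef_pos: [0.4595, 0.1474, 0.1025]
eef_rot: [-0.281, -3.126, 0.002]
wrist_force: [0.4, 0.9, -0.5]
opening: 0.996
gripper_force: 0.0
```

Run:
```python
from h import *
ci,im,d=snap("w14"); print(*[r for r in rect(brass(im),ci,.010,200) if r[0][1]<290],sep="\n")
go(.4615,.149,.0225,169.8)
```

```text
(array([ 18., 260.]), 457.7, -128.5, 55.3, 29.8, -74.8)
(array([321., 206.]), 460.2, 148.4, 69.1, 48.2, -10.2)
t53.7 pos [460.7 149.  103. ] yaw 169.8 open 1.000 gf 0.0 F [0.4 0.7 1.3]  TWIST -0.01 THEN [-0.03  0.01  2.68]
```

send_rows([
  [[1,0,0,0.6,0],[1,0,0,0.8,0],[1,0,0,0.7,0],[0.8,0,0,0.4,0],[0.7,0,0,0.15,0]],
])

```text
time: 54.15
eef_pos: [0.4605, 0.15, 0.0222]
eef_rot: [-0.277, -3.128, -0.0]
wrist_force: [-0.4, -0.8, 0.5]
opening: 0.892
gripper_force: 0.0
```

send_rows([
  [[0.6,0,0,0.05,0],[0.3,0,0,0,0],[0.3,0,0,0,0],[0.3,0,0,0,0],[0.3,0,0,0,0]],
])

```text
time: 54.57
eef_pos: [0.4613, 0.1489, 0.0233]
eef_rot: [0.28, 3.128, 0.001]
wrist_force: [0.1, -0.1, -0.1]
opening: 0.539
gripper_force: 0.0
```

send_rows([
  [[0.3,0,0,0,0],[0.3,0,0,0,0],[0.3,0,0,0,0]],
])

```text
time: 54.82
eef_pos: [0.4612, 0.1488, 0.0232]
eef_rot: [0.28, 3.128, 0.0]
wrist_force: [0.8, -0.5, 6.8]
opening: 0.504
gripper_force: 40.0
```

Run:
```python
from h import *
go(.5922,.3047,.08,169.8)
```

```text
t54.8 pos [461.2 148.8  23.2] yaw 169.8 open 0.504 gf 40.0 F [ 0.8 -0.5  6.8]  TWIST -0.01 THEN [-3.38  5.89 -1.89]
```

send_rows([
  [[0.3,0,0,-0.4,0],[0.3,0,0,-0.7,0],[0.3,0,0,-0.8,0],[0.3,-0.4,0.6,0,0],[0.3,-0.5,0.8,0,0]],
])

```text
time: 55.23
eef_pos: [0.4943, 0.183, 0.0804]
eef_rot: [-0.283, -3.128, 0.004]
wrist_force: [0.7, -0.2, -3.2]
opening: 0.502
gripper_force: 40.0
```

send_rows([
  [[0.3,-0.5,0.8,0,0],[0.3,-0.5,0.9,0,0],[0.3,-0.5,0.9,0,0],[0.3,-0.5,0.9,0,0],[0.3,-0.3,0.6,0,0]],
])

```text
time: 55.65
eef_pos: [0.5857, 0.2964, 0.0792]
eef_rot: [0.279, 3.129, 0.003]
wrist_force: [0.8, 1.4, -2.0]
opening: 0.501
gripper_force: 40.0
```

send_rows([
  [[0.3,-0.18,0.39,0,0],[0.3,0,0,0,0],[0.3,0,0,0.3,0],[0.3,0,0,0.2,0],[0.3,0,0,0,0]],
])

```text
time: 56.07
eef_pos: [0.5901, 0.3019, 0.0622]
eef_rot: [-0.28, -3.126, 0.006]
wrist_force: [-0.1, -0.6, -2.7]
opening: 0.505
gripper_force: 40.0
```

Run:
```python
from h import *
go(.5922,.3046,.052,169.8); ci,im,d=snap("w15")
np.set_printoptions(precision=4,suppress=True)
# L near edge and sides visible: print brass mask extents on some rows
m=brass(im).astype(np.uint8)
cs,_=cv2.findContours(m[:,150:500],0,1); c=max([c for c in cs if c[:,0,1].mean()<290],key=cv2.contourArea); print(cv2.boundingRect(c),[tuple(p[0]+[150,0]) for p in cv2.approxPolyDP(c,3,True)])
```

```text
t56.1 pos [590.1 301.9  62.2] yaw 169.8 open 0.505 gf 40.0 F [-0.1 -0.6 -2.7]  TWIST -0.01 THEN [-0.05  0.1   0.34]
(124, 166, 101, 128) [(np.int64(275), np.int64(167)), (np.int64(281), np.int64(253)), (np.int64(276), np.int64(270)), (np.int64(279), np.int64(290)), (np.int64(368), np.int64(290)), (np.int64(358), np.int64(253)), (np.int64(360), np.int64(225)), (np.int64(371), np.int64(226)), (np.int64(373), np.int64(167))]
```

send_rows([
  [[0.3,-0.03,0.06,0.15,0],[0.3,0,0,0.12,0],[0.3,0,0,0,0],[0.3,0,0,0,0],[0.3,0,0,0,0]],
])

```text
time: 56.53
eef_pos: [0.5931, 0.3063, 0.0566]
eef_rot: [0.28, 3.129, 0.0]
wrist_force: [-0.6, -0.0, -2.5]
opening: 0.501
gripper_force: 40.0
```

Run:
```python
from h import *
go(.5922,.3046,.0502,169.8)
f=np.load("w15.npz"); ci={k:f[k] for k in("K","position","rotation")}
m=onz(ci,324,166.5,.027)[:2]; print(m,fr(m,-10.2,45,0))
```

```text
t56.5 pos [593.1 306.3  56.6] yaw 169.8 open 0.501 gf 40.0 F [-0.6 -0.  -2.5]  TWIST -0.00 THEN [ 0.02 -0.06  0.21]
[0.54751776 0.31224184] [0.59180656 0.30427303]
```

send_rows([
  [[0.3,0,-0.05,0.1,0],[0.3,0,0,0.06,0],[0.3,0,0,0,0],[0.3,0,0,0,0]],
])

```text
time: 56.87
eef_pos: [0.5927, 0.3046, 0.0515]
eef_rot: [-0.28, -3.129, 0.0]
wrist_force: [-0.2, 0.3, -2.5]
opening: 0.504
gripper_force: 40.0
```

send_rows([
  [[0.3,0,0,0.04,0],[0.3,0,0,0.03,0],[0.3,0,0,0,0],[0.3,0,0,0,0]],
])

```text
time: 57.2
eef_pos: [0.5929, 0.305, 0.0503]
eef_rot: [0.28, 3.129, 0.0]
wrist_force: [-0.9, -0.8, 4.1]
opening: 0.501
gripper_force: 40.0
```

In contact with a positive force. Release M, rise and check.

send_rows([
  [[0.8,0,0,0,0],[0.8,0,0,0,0],[0.8,0,0,0,0],[0.8,0,0,0,0],[0.8,0,0,-0.5,0]],
])

```text
time: 57.62
eef_pos: [0.5911, 0.3034, 0.0622]
eef_rot: [-0.279, -3.125, 0.005]
wrist_force: [0.6, -0.6, -0.4]
opening: 0.79
gripper_force: 0.0
```

send_rows([
  [[1,0,0,-0.8,0],[1,0,0,-0.8,0],[1,0,0,-0.8,0],[1,0,0,0,0],[1,0,0,0,0]],
])

```text
time: 58.03
eef_pos: [0.5937, 0.3056, 0.139]
eef_rot: [0.28, 3.126, 0.004]
wrist_force: [-0.8, -0.4, -0.9]
opening: 0.999
gripper_force: 0.0
```

Run:
```python
from h import *
go(.472,-.133,.1,139)
ci,im,d=snap("w16"); cv2.imwrite("pics/w16c.png",cv2.resize(im[100:320,170:470],None,fx=2.5,fy=2.5))
```

```text
t58.0 pos [593.7 305.6 139. ] yaw 169.8 open 0.999 gf 0.0 F [-0.8 -0.4 -0.9]  TWIST 7.69 THEN [ -6.53 -13.7    1.3 ]
```

View pics/w16c.png

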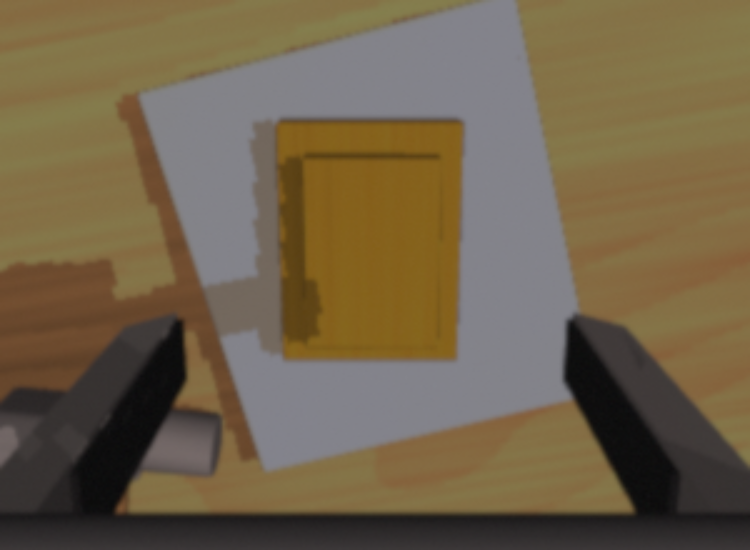

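L spans crop (277,122)–(457,359), and M on top spans (304,155)–(438,347). I compute the centres.

Run:
```python
from h import *
np.set_printoptions(precision=4,suppress=True)
f=np.load("w16.npz"); ci={k:f[k] for k in("K","position","rotation")}
for n,z,q in(("L",.027,[(277,122),(463,122),(457,359),(285,359)]),("M",.037,[(304,157),(440,157),(438,347),(308,347)])):
    P=np.array([onz(ci,170+u/2.5,100+v/2.5,z)[:2] for u,v in q])
    print(n,P.mean(0),np.linalg.norm(P[0]-P[1]),np.linalg.norm(P[1]-P[2]))
```

```text
L [0.5919 0.305 ] 0.0647510249445235 0.08913771009060388
M [0.5928 0.3055] 0.04614601112584201 0.06934473905379988
```

send_rows([
  [[1,0,0,0,1],[1,0,0,0,1],[1,0,0,0,1],[1,0,0,0,1],[1,0,0,0,1]],
])

```text
time: 58.5
eef_pos: [0.592, 0.3041, 0.1351]
eef_rot: [-0.824, -3.03, 0.003]
wrist_force: [-0.2, 0.4, -0.4]
opening: 1.001
gripper_force: 0.0
```

send_rows([
  [[1,0,0,0,1],[1,0,0,0,1],[1,0,0,0,0.7],[1,-0.45,-0.95,0,0],[1,-0.45,-0.95,0,0]],
])

```text
time: 58.92
eef_pos: [0.5742, 0.2452, 0.1352]
eef_rot: [-1.095, -2.942, 0.0]
wrist_force: [0.5, -0.8, 0.1]
opening: 0.999
gripper_force: 0.0
```

send_rows([
  [[1,-0.45,-0.95,0,0],[1,-0.45,-0.95,0,0],[1,-0.45,-0.95,0,0],[1,-0.45,-0.95,0,0],[1,-0.45,-0.95,0,0]],
])

```text
time: 59.33
eef_pos: [0.5316, 0.0905, 0.1355]
eef_rot: [-1.1, -2.941, 0.002]
wrist_force: [-0.4, -0.2, 0.1]
opening: 0.998
gripper_force: 0.0
```

send_rows([
  [[1,-0.45,-0.95,0,0],[1,-0.45,-0.95,0,0],[1,-0.45,-0.95,0,0],[1,-0.45,-0.95,0,0],[1,-0.45,-0.95,0.3,0]],
])

```text
time: 59.75
eef_pos: [0.49, -0.061, 0.1277]
eef_rot: [1.1, 2.942, 0.0]
wrist_force: [1.3, -1.0, 0.0]
opening: 1.0
gripper_force: 0.0
```

send_rows([
  [[1,-0.45,-0.95,0.3,0],[1,-0.45,-0.95,0.3,0],[1,-0.23,-0.4,0,0],[1,0,0,0,0],[1,0,0,0,0]],
])

```text
time: 60.17
eef_pos: [0.4702, -0.134, 0.1089]
eef_rot: [-1.103, -2.94, -0.001]
wrist_force: [0.8, -0.4, -0.9]
opening: 1.003
gripper_force: 0.0
```

Run:
```python
from h import *
ci,im,d=snap("w17"); print(*[r for r in rect(brass(im),ci,.008,200) if r[0][1]<290],sep="\n")
go(.472,-.133,.0225,138.5)
```

```text
(array([320., 204.]), 470.5, -134.9, 51.0, 32.4, -41.1)
t60.2 pos [ 470.9 -132.8  109.3] yaw 139.0 open 0.997 gf 0.0 F [0.4 0.3 0.9]  TWIST 0.13 THEN [-0.03  0.02  2.89]
```

M is within 1 mm of L. S is confirmed as the brass one (51×32 mm at (470.5,−134.9)), so I pick it.

send_rows([
  [[1,-0.03,-0.06,0.6,0],[0.8,0,0,0.8,0],[0.7,0,0,0.7,0],[0.7,0,0,0.5,0],[0.6,0,0,0.2,0]],
])

```text
time: 60.63
eef_pos: [0.47, -0.1333, 0.024]
eef_rot: [-1.095, -2.942, -0.001]
wrist_force: [0.2, -0.3, -0.6]
opening: 0.755
gripper_force: 0.0
```

send_rows([
  [[0.6,0,0,0.1,0],[0.1,0,0,0.02,0],[0.1,0,0,0,0],[0.1,0,0,0,0],[0.1,0,0,0,0]],
])

```text
time: 61.05
eef_pos: [0.4709, -0.1359, 0.0228]
eef_rot: [1.1, 2.941, 0.0]
wrist_force: [-0.5, -0.4, 0.8]
opening: 0.395
gripper_force: 0.0
```

send_rows([
  [[0.1,0,0,0,0],[0.1,0,0,0,0],[0.1,0,0,0,0],[0.1,0,0,0,0],[0.1,0,0,0,0]],
])

```text
time: 61.47
eef_pos: [0.4709, -0.1359, 0.0226]
eef_rot: [1.1, 2.941, 0.0]
wrist_force: [-0.8, 1.4, 5.8]
opening: 0.33
gripper_force: 40.0
```

Run:
```python
from h import *
go(*fr(SC,SY,-35,-23),.06,180+SY)
```

```text
t61.5 pos [ 470.9 -135.9   22.6] yaw 139.0 open 0.330 gf 40.0 F [-0.8  1.4  5.8]  TWIST -8.11 THEN [-3.59  5.29 -1.25]
```

I regrip S 5 mm further back so the finger clears the short stop.

send_rows([
  [[0.6,0,0,0,0],[0.6,0,0,0,0],[0.6,0.09,0,0,0],[0.6,0.09,0,0.02,0],[0.1,0,0,0,0]],
])

```text
time: 61.88
eef_pos: [0.4653, -0.1318, 0.0211]
eef_rot: [-1.1, -2.942, 0.0]
wrist_force: [-0.3, -0.0, 0.2]
opening: 0.554
gripper_force: 0.0
```

send_rows([
  [[0.1,0,0,0,0],[0.1,0,0,0,0],[0.1,0,0,0,0],[0.1,0,0,0,0],[0.1,0,0,0,0]],
])

```text
time: 62.3
eef_pos: [0.4663, -0.1323, 0.0214]
eef_rot: [1.101, 2.942, 0.0]
wrist_force: [0.5, -0.3, 0.1]
opening: 0.333
gripper_force: 40.0
```

Run:
```python
from h import *
go(*fr(SC,SY,-38,-23),.06,180+SY)
```

```text
t62.3 pos [ 466.3 -132.3   21.4] yaw 139.0 open 0.333 gf 40.0 F [ 0.5 -0.3  0.1]  TWIST -8.11 THEN [-3.66  5.2  -1.29]
```

send_rows([
  [[0.1,0,0,-0.4,0],[0.1,0,0,-0.5,0],[0.1,0,0,-0.4,-1],[0.1,0,0,0,-1],[0.1,0,0,0,-1]],
])

```text
time: 62.72
eef_pos: [0.4666, -0.1326, 0.061]
eef_rot: [0.782, 3.041, -0.0]
wrist_force: [0.4, 0.0, -0.7]
opening: 0.332
gripper_force: 40.0
```

send_rows([
  [[0.1,0,0,0,-1],[0.1,0,0,0,-1],[0.1,0,0,0,-1],[0.1,0,0,0,-1],[0.1,0,0,0,-1]],
])

```text
time: 63.13
eef_pos: [0.466, -0.1325, 0.0603]
eef_rot: [-0.242, -3.132, 0.0]
wrist_force: [0.7, 0.3, -0.6]
opening: 0.333
gripper_force: 40.0
```

send_rows([
  [[0.1,-0.3,0.5,0,-0.11],[0.1,-0.6,0.8,0,0],[0.1,-0.6,0.8,0,0],[0.1,-0.6,0.8,0,0],[0.1,-0.6,0.8,0,0]],
])

```text
time: 63.55
eef_pos: [0.5636, -0.034, 0.0602]
eef_rot: [-0.236, -3.132, 0.0]
wrist_force: [0.5, 0.1, -1.9]
opening: 0.331
gripper_force: 40.0
```

send_rows([
  [[0.1,-0.6,0.8,0,0],[0.1,-0.3,0.5,0,0],[0.1,0,0.2,0,0],[0.1,0,0,0,0],[0.1,0,0,0,0]],
])

```text
time: 63.97
eef_pos: [0.5948, 0.0047, 0.0598]
eef_rot: [-0.235, -3.131, 0.003]
wrist_force: [-0.5, -1.2, -1.2]
opening: 0.33
gripper_force: 40.0
```

send_rows([
  [[0.1,0,0,0.5,0],[0.1,0,0,0.5,0],[0.1,0,0,0.15,0],[0.1,0,0,0,0],[0.1,0,0,0,0]],
], force=15)

```text
time: 64.38
eef_pos: [0.5958, 0.0046, 0.026]
eef_rot: [-0.237, -3.132, 0.001]
wrist_force: [-0.0, 1.0, -0.8]
opening: 0.335
gripper_force: 15.0
```

Run:
```python
from h import *
go(*fr(SC,SY,-30.8,-16),.0214,180+SY)
```

```text
t64.4 pos [595.8   4.6  26. ] yaw 171.4 open 0.335 gf 15.0 F [-0.   1.  -0.8]  TWIST -0.01 THEN [-0.32  0.27  0.15]
```

send_rows([
  [[0.1,0,0,0.08,0],[0.1,0,0,0.06,0],[0.1,0,0.1,0,0],[0.1,0,0.1,0,0],[0.1,0,0,0,0]],
])

```text
time: 64.8
eef_pos: [0.5976, 0.013, 0.0221]
eef_rot: [0.233, 3.132, 0.002]
wrist_force: [-0.4, -0.3, -1.9]
opening: 0.337
gripper_force: 15.0
```

send_rows([
  [[0.1,-0.1,0,0,0],[0.1,-0.1,0,0,0],[0.1,-0.06,0,0,0],[0.1,0,0,0,0],[0.1,0,0,0,0]],
])

```text
time: 65.22
eef_pos: [0.6052, 0.0104, 0.0216]
eef_rot: [0.236, 3.133, 0.0]
wrist_force: [-0.6, -0.1, -0.7]
opening: 0.338
gripper_force: 15.0
```

Run:
```python
from h import *
go(*fr(SC,SY,-30.8,-16),.0214,180+SY)
```

```text
t65.2 pos [605.2  10.4  21.6] yaw 171.4 open 0.338 gf 15.0 F [-0.6 -0.1 -0.7]  TWIST -0.00 THEN [-0.04  0.04  0.01]
```

send_rows([
  [[0.1,-0.03,0.04,0.02,0],[0.1,-0.03,0.04,0,0],[0.1,-0.02,0,0,0],[0.1,0,0,0,0]],
])

```text
time: 65.55
eef_pos: [0.6067, 0.0118, 0.0214]
eef_rot: [-0.236, -3.131, 0.003]
wrist_force: [-3.5, -2.2, 4.9]
opening: 0.337
gripper_force: 15.0
```

send_rows([
  [[0.1,-0.03,0.03,0,0],[0.1,-0.03,0.03,0,0],[0.1,0,0,0,0]],
])

```text
time: 65.8
eef_pos: [0.6069, 0.0119, 0.0213]
eef_rot: [-0.236, -3.127, 0.008]
wrist_force: [-8.3, -4.3, 9.8]
opening: 0.335
gripper_force: 15.0
```

Run:
```python
from h import *
go(*fr(SC,SY,-30.8,-16),.0214,180+SY)
```

```text
t65.8 pos [606.9  11.9  21.3] yaw 171.4 open 0.335 gf 15.0 F [-8.3 -4.3  9.8]  TWIST -0.01 THEN [ 0.01 -0.02 -0.  ]
```

send_rows([
  [[0.1,0,0,-0.06,0],[0.1,-0.02,0.01,0,0],[0.1,0,0,0,0],[0.7,0,0,0,0],[0.7,0,0,0,0]],
])

```text
time: 66.22
eef_pos: [0.6112, 0.0149, 0.023]
eef_rot: [0.235, 3.131, 0.002]
wrist_force: [0.6, 0.5, -0.4]
opening: 0.445
gripper_force: 0.0
```

send_rows([
  [[0.7,0,0,0,0],[0.7,0,0,0,0],[0.7,0,0,-0.6,0],[0.8,0,0,-0.8,0],[0.9,0,0,-0.8,0]],
])

```text
time: 66.63
eef_pos: [0.6103, 0.0149, 0.0893]
eef_rot: [-0.234, -3.132, -0.001]
wrist_force: [0.4, -0.8, -0.3]
opening: 0.795
gripper_force: 0.0
```

send_rows([
  [[1,0,0,-0.8,0],[1,0,0,0,0],[1,0,0,0,0]],
])

```text
time: 66.88
eef_pos: [0.6117, 0.0148, 0.1144]
eef_rot: [0.235, 3.129, 0.001]
wrist_force: [-0.5, -0.3, -1.4]
opening: 0.99
gripper_force: 0.0
```

Run:
```python
from h import *
ci,im,d=snap("w18"); print(*[r for r in rect(brass(im),ci,.008,200) if r[0][1]<290],sep="\n")
p=fr(SC,SY,-25,-16); print(p); go(*fr(SC,SY,-31,-16),.0215,180+SY)
cv2.imwrite("pics/w18c.png",cv2.resize(im[100:300,180:480],None,fx=2,fy=2))
```

```text
(array([315., 202.]), 612.2, 10.9, 50.4, 32.4, -9.6)
(array([632., 143.]), 599.9, 280.7, 78.8, 20.4, 6.6)
[0.61218852 0.01041828]
t66.9 pos [610.7  14.3 113.1] yaw 171.4 open 0.995 gf 0.0 F [-0.2 -0.  -0.5]  TWIST 0.01 THEN [ 0.13 -0.12  3.05]
```

View pics/w18c.png

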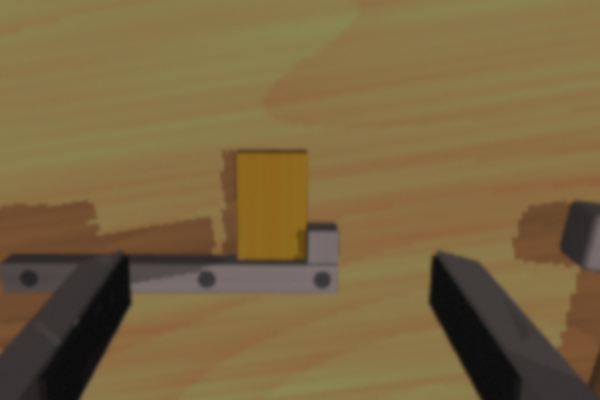

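S is seated flush at (612.2,10.9). I regrip it and go to the gauge.

send_rows([
  [[0.8,0.13,-0.11,0.7,0],[0.8,0,0,0.8,0],[0.8,0,0,0.7,0],[0.7,0,0,0.45,0],[0.7,0,0,0.2,0]],
], force=40)

```text
time: 67.35
eef_pos: [0.604, 0.0114, 0.0243]
eef_rot: [-0.234, -3.128, 0.001]
wrist_force: [-0.7, 0.1, 0.6]
opening: 0.712
gripper_force: 0.0
```

send_rows([
  [[0.7,0,0,0.12,0],[0.6,0,0,0.05,0],[0.1,0,0,0,0],[0.1,0,0,0,0],[0.1,0,0,0,0]],
])

```text
time: 67.77
eef_pos: [0.6068, 0.0117, 0.0232]
eef_rot: [0.235, 3.131, 0.0]
wrist_force: [0.4, -0.3, 0.2]
opening: 0.45
gripper_force: 0.0
```

send_rows([
  [[0.1,0,0,0,0],[0.1,0,0,0,0],[0.1,0,0,0,0],[0.1,0,0,0,0],[0.1,0,0,0,0]],
])

```text
time: 68.18
eef_pos: [0.6065, 0.0116, 0.0229]
eef_rot: [0.235, 3.132, -0.0]
wrist_force: [-1.1, 0.2, 5.1]
opening: 0.33
gripper_force: 40.0
```

Run:
```python
from h import *
go(*fr(GC,GY,-80,0),.062,180+GY)
```

```text
t68.2 pos [606.5  11.6  22.9] yaw 171.4 open 0.330 gf 40.0 F [-1.1  0.2  5.1]  TWIST 0.40 THEN [  1.66 -11.59  -1.3 ]
```

send_rows([
  [[0.1,0,0,-0.3,0],[0.1,0,0,-0.5,0],[0.1,0,0,-0.5,0.4],[0.1,0.8,0,0,0],[0.1,0.86,0,0,0]],
])

```text
time: 68.6
eef_pos: [0.5587, 0.0204, 0.0628]
eef_rot: [0.284, 3.125, 0.002]
wrist_force: [-0.5, 0.3, -1.8]
opening: 0.33
gripper_force: 40.0
```

send_rows([
  [[0.1,0,-0.6,0,0],[0.1,0,-0.8,0,0],[0.1,0,-0.8,0,0],[0.1,0,-0.8,0,0],[0.1,0,-0.8,0,0]],
])

```text
time: 69.02
eef_pos: [0.5368, -0.0929, 0.062]
eef_rot: [0.28, 3.128, -0.001]
wrist_force: [0.7, 0.6, -2.5]
opening: 0.335
gripper_force: 40.0
```

send_rows([
  [[0.1,0,-0.8,0,0],[0.1,0,-0.8,0,0],[0.1,0,-0.8,0,0],[0.1,0,-0.8,0,0],[0.1,0,-0.8,0,0]],
])

```text
time: 69.43
eef_pos: [0.5155, -0.2112, 0.062]
eef_rot: [0.281, 3.129, -0.0]
wrist_force: [-0.7, -0.8, -0.9]
opening: 0.331
gripper_force: 40.0
```

send_rows([
  [[0.1,0,-0.8,0,0],[0.1,0,-0.8,0,0],[0.1,0,-0.8,0,0],[0.1,0,-0.8,0,0],[0.1,0,-0.6,0,0]],
])

```text
time: 69.85
eef_pos: [0.4947, -0.3249, 0.0618]
eef_rot: [-0.284, -3.129, 0.002]
wrist_force: [-0.7, -0.1, -1.3]
opening: 0.333
gripper_force: 40.0
```

send_rows([
  [[0.1,0,0,0.3,0],[0.1,0,0,0.3,0],[0.1,0,0,0.2,0],[0.1,0,0,0,0],[0.1,0,0,0,0]],
])

```text
time: 70.27
eef_pos: [0.4958, -0.3202, 0.0369]
eef_rot: [-0.275, -3.129, -0.002]
wrist_force: [0.3, -0.0, -1.1]
opening: 0.335
gripper_force: 40.0
```

Run:
```python
from h import *
go(*fr(GC,GY,-18,0),.038,180+GY)
```

```text
t70.3 pos [ 495.8 -320.2   36.9] yaw 170.0 open 0.335 gf 40.0 F [ 0.3 -0.  -1.1]  TWIST 0.04 THEN [-2.08 -0.05 -0.04]
```

send_rows([
  [[0.1,-0.3,0,-0.03,0],[0.1,-0.5,0,0,0],[0.1,-0.5,0,0,0],[0.1,-0.45,0,0,0],[0.1,-0.33,0,0,0]],
])

```text
time: 70.68
eef_pos: [0.5598, -0.3326, 0.039]
eef_rot: [0.277, 3.127, 0.0]
wrist_force: [-1.2, -0.2, -1.9]
opening: 0.335
gripper_force: 40.0
```

send_rows([
  [[0.1,0,0,0,0],[0.1,0,0,0,0],[0.1,0,0,0.08,0],[0.1,0,0,0.05,0],[0.1,0,0,0,0]],
])

```text
time: 71.1
eef_pos: [0.556, -0.3331, 0.0339]
eef_rot: [-0.279, -3.128, -0.0]
wrist_force: [-0.4, -0.5, -0.1]
opening: 0.328
gripper_force: 40.0
```

Run:
```python
from h import *
go(*fr(GC,GY,-18,0),.0329,180+GY)
```

```text
t71.1 pos [ 556.  -333.1   33.9] yaw 169.8 open 0.328 gf 40.0 F [-0.4 -0.5 -0.1]  TWIST 0.00 THEN [-0.02  0.02  0.03]
```

send_rows([
  [[0.1,0,0,0.03,0],[0.1,0,0,0,0],[0.6,0,0,0,0],[0.6,0,0,0,0],[0.6,0,0,0,0]],
])

```text
time: 71.52
eef_pos: [0.5572, -0.3333, 0.0337]
eef_rot: [0.279, 3.129, -0.0]
wrist_force: [0.0, -0.2, 0.7]
opening: 0.507
gripper_force: 0.0
```

send_rows([
  [[0.7,0,0,-0.4,0],[0.7,0,0,-0.8,0],[0.7,0,0,-0.8,0],[0.7,0,0,-0.8,0],[0.7,0,0,-0.4,0]],
])

```text
time: 71.93
eef_pos: [0.5587, -0.3334, 0.1334]
eef_rot: [0.278, 3.125, -0.002]
wrist_force: [1.4, -0.1, -0.0]
opening: 0.704
gripper_force: 0.0
```

send_rows([
  [[0.5,-0.58,0.02,0,0],[0,0,0,0,0],[0,0,0,0,0],[0,0,0,0,0],[0,0,0,0,0]],
], force=20)

```text
time: 72.35
eef_pos: [0.573, -0.3355, 0.1286]
eef_rot: [-0.278, -3.127, -0.001]
wrist_force: [-0.5, -0.1, -0.5]
opening: 0.381
gripper_force: 0.0
```

send_rows([
  [[0,0,0,0,0],[0,0,0,0,0],[0,0,0,0,0],[0,0,0,0,0],[0,0,0,0,0]],
])

```text
time: 72.77
eef_pos: [0.5742, -0.3356, 0.1294]
eef_rot: [-0.279, -3.129, -0.0]
wrist_force: [-0.0, -0.4, 0.3]
opening: 0.03
gripper_force: 0.0
```

Run:
```python
from h import *
ci,im,d=snap("w19"); go(*GC,.100,180+GY); print(*[r for r in rect(brass(im),ci,.018,200) if r[0][1]<290],sep="\n"); print(fr(GC,GY,-12.5,0))
```

```text
t72.8 pos [ 574.2 -335.7  129.4] yaw 169.8 open 0.010 gf 0.0 F [-0.1 -0.4  0.9]  TWIST 0.00 THEN [-0.01 -0.01  0.98]
(array([319., 187.]), 561.7, -334.3, 46.9, 30.0, -10.2)
[ 0.56219755 -0.33378644]
```

send_rows([
  [[0,0,0,0.4,0],[0,0,0,0.35,0],[0,0,0,0.15,0],[0,0,0,0.15,0],[0,0,0,0.12,0]],
])

```text
time: 73.23
eef_pos: [0.5737, -0.3356, 0.0935]
eef_rot: [-0.279, -3.128, -0.0]
wrist_force: [-0.7, -1.2, 2.7]
opening: 0.004
gripper_force: 1.5
```

send_rows([
  [[0,0,0,0.1,0],[0,0,0,0.06,0],[0,0,0,0,0]],
])

```text
time: 73.48
eef_pos: [0.5738, -0.3356, 0.0895]
eef_rot: [-0.279, -3.128, 0.0]
wrist_force: [-2.2, 0.7, 3.8]
opening: 0.005
gripper_force: 1.5
```

send_rows([
  [[0,0,0,0.05,0],[0,0,0,0.02,0],[0,0,0,0,0]],
])

```text
time: 73.73
eef_pos: [0.5739, -0.3356, 0.0892]
eef_rot: [-0.279, -3.129, 0.002]
wrist_force: [-5.4, 0.8, 13.3]
opening: 0.007
gripper_force: 6.7
```

The foot is on S at 13 N, another 2 mm deeper as expected. I retract and pick S up.

send_rows([
  [[0,0,0,-0.4,0],[0,0,0,-0.6,0],[0,0,0,-0.43,0],[0.7,0,0,0,0],[0.7,0.57,-0.02,0,0]],
], force=40)

```text
time: 74.15
eef_pos: [0.5607, -0.3329, 0.1313]
eef_rot: [0.277, 3.123, 0.0]
wrist_force: [-0.8, 0.3, -0.3]
opening: 0.11
gripper_force: 0.0
```

send_rows([
  [[0.7,0,0,0,0],[0.7,0,0,0,0],[0.7,0,0,0,0],[0.7,0,0,0,0],[0.7,0,0,0,0]],
])

```text
time: 74.57
eef_pos: [0.5578, -0.3331, 0.13]
eef_rot: [0.278, 3.129, 0.001]
wrist_force: [-0.1, 0.2, -0.2]
opening: 0.47
gripper_force: 0.0
```

send_rows([
  [[0.7,0,0,0,0],[0.7,0,0,0,0],[0.7,0,0,0,0]],
])

```text
time: 74.82
eef_pos: [0.5574, -0.3331, 0.1302]
eef_rot: [0.279, 3.129, 0.0]
wrist_force: [-0.5, -1.2, 0.2]
opening: 0.672
gripper_force: 0.0
```

Run:
```python
from h import *
go(.5572,-.3333,.032,180+GY)
```

```text
t74.8 pos [ 557.4 -333.1  130.2] yaw 169.8 open 0.672 gf 0.0 F [-0.5 -1.2  0.2]  TWIST 0.01 THEN [ 0.01 -0.01  3.27]
```

send_rows([
  [[0.7,0,0,0.7,0],[0.7,0,0,0.8,0],[0.7,0,0,0.8,0],[0.7,0,0,0.55,0],[0.7,0,0,0.25,0]],
])

```text
time: 75.23
eef_pos: [0.5558, -0.3328, 0.0347]
eef_rot: [-0.278, -3.126, -0.002]
wrist_force: [-0.6, -0.0, -0.0]
opening: 0.698
gripper_force: 0.0
```

send_rows([
  [[0.7,0,0,0.15,0],[0.5,0,0,0.04,0],[0.1,0,0,0,0],[0.1,0,0,0,0],[0.1,0,0,0,0]],
])

```text
time: 75.65
eef_pos: [0.558, -0.3335, 0.0327]
eef_rot: [0.279, 3.127, -0.001]
wrist_force: [-0.8, -0.0, 0.3]
opening: 0.45
gripper_force: 0.0
```

send_rows([
  [[0.1,0,0,0,0],[0.1,0,0,0,0],[0.1,0,0,0,0],[0.1,0,0,0,0],[0.1,0,0,0,0]],
])

```text
time: 76.07
eef_pos: [0.5577, -0.3334, 0.0323]
eef_rot: [0.279, 3.128, -0.001]
wrist_force: [-1.3, -0.0, 5.7]
opening: 0.329
gripper_force: 40.0
```

send_rows([
  [[0.1,0,0,-0.08,0],[0.1,0,0,-0.08,0],[0.1,0,0,0,0]],
])

```text
time: 76.32
eef_pos: [0.5572, -0.3331, 0.0364]
eef_rot: [-0.279, -3.129, -0.0]
wrist_force: [-0.4, 0.3, -1.1]
opening: 0.331
gripper_force: 40.0
```

send_rows([
  [[0.1,0.3,0,0,0],[0.1,0.6,0,0,0],[0.1,0.7,0,0,0],[0.1,0.6,0,0,0],[0.1,0.3,0,-0.1,0]],
])

```text
time: 76.73
eef_pos: [0.48, -0.3196, 0.0385]
eef_rot: [-0.279, -3.125, -0.001]
wrist_force: [-1.2, 0.4, -1.1]
opening: 0.332
gripper_force: 40.0
```

send_rows([
  [[0.1,0,0,-0.5,0],[0.1,0,0,-0.8,0],[0.1,0,0.3,-0.7,0],[0.1,0,0.6,0,0],[0.1,0,0.8,0,0]],
])

```text
time: 77.15
eef_pos: [0.4935, -0.2717, 0.1008]
eef_rot: [0.285, 3.125, -0.003]
wrist_force: [-0.3, -0.3, -1.2]
opening: 0.328
gripper_force: 40.0
```

send_rows([
  [[0.1,0,0.9,0,0],[0.1,0,0.9,0,0],[0.1,0,0.9,0,0],[0.1,0,0.9,0,0],[0.1,0,0.9,0,0]],
])

```text
time: 77.57
eef_pos: [0.517, -0.1355, 0.0997]
eef_rot: [0.279, 3.128, 0.001]
wrist_force: [0.9, -1.0, -0.5]
opening: 0.332
gripper_force: 40.0
```

send_rows([
  [[0.1,0,0.9,0,0],[0.1,0,0.9,0,0],[0.1,0,0.9,0,0],[0.1,0,0.9,0,0],[0.1,0,0.9,0,0]],
])

```text
time: 77.98
eef_pos: [0.5409, -0.0023, 0.0996]
eef_rot: [0.278, 3.128, 0.001]
wrist_force: [0.1, -0.2, -2.3]
opening: 0.333
gripper_force: 40.0
```

send_rows([
  [[0.1,0,0.9,0,0],[0.1,0,0.9,0,0],[0.1,0,0.9,0,0],[0.1,0,0.9,0,0],[0.1,0,0.9,0,0]],
])

```text
time: 78.4
eef_pos: [0.5645, 0.1307, 0.0996]
eef_rot: [0.278, 3.129, 0.001]
wrist_force: [0.6, -0.5, -0.9]
opening: 0.333
gripper_force: 40.0
```

send_rows([
  [[0.1,0,0.9,0,0],[0.1,0,0.5,0,0],[0.1,0,0,0,0],[0.1,0,0,0,0]],
])

```text
time: 78.73
eef_pos: [0.5714, 0.171, 0.0994]
eef_rot: [-0.276, -3.129, -0.0]
wrist_force: [-1.1, -1.0, -1.6]
opening: 0.335
gripper_force: 40.0
```

Run:
```python
from h import *
go(.588,.306,.085,169.8)
ci,im,d=snap("w20"); print(*[r for r in rect(brass(im),ci,.037,200) if r[0][1]<290 and r[0][0]>320],sep="\n")
```

```text
t78.7 pos [571.4 171.   99.4] yaw 169.9 open 0.335 gf 40.0 F [-1.1 -1.  -1.6]  TWIST 0.03 THEN [0.25 4.53 0.48]
(array([490., 205.]), 586.6, 297.1, 83.8, 64.6, -10.1)
```

send_rows([
  [[0.1,0.1,0.6,0,0],[0.1,0.15,0.9,0,0],[0.1,0,0.9,0,0],[0.1,0,0.9,0,0],[0.1,0,0.8,0,0]],
])

```text
time: 79.2
eef_pos: [0.5865, 0.2916, 0.0993]
eef_rot: [0.282, 3.129, -0.002]
wrist_force: [0.0, -0.8, -1.2]
opening: 0.329
gripper_force: 40.0
```

send_rows([
  [[0.1,0,0.43,0,0],[0.1,0,0,0.4,0],[0.1,0,0,0.4,0],[0.1,0,0,0.1,0],[0.1,0,0,0,0]],
])

```text
time: 79.62
eef_pos: [0.5873, 0.3013, 0.0699]
eef_rot: [-0.282, -3.126, 0.007]
wrist_force: [-0.2, 0.4, -2.0]
opening: 0.334
gripper_force: 40.0
```

send_rows([
  [[0.1,0,0,0,0],[0.1,0,0,0,0]],
])

```text
time: 79.78
eef_pos: [0.5885, 0.3041, 0.0725]
eef_rot: [0.281, 3.129, -0.001]
wrist_force: [0.4, 0.2, -0.9]
opening: 0.335
gripper_force: 40.0
```

Run:
```python
from h import *
go(.588,.306,.0595,169.8); ci,im,d=snap("w21"); cv2.imwrite("pics/w21c.png",cv2.resize(im[120:320,170:470],None,fx=2.5,fy=2.5))
```

```text
t79.8 pos [588.5 304.1  72.5] yaw 169.7 open 0.335 gf 40.0 F [ 0.4  0.2 -0.9]  TWIST -0.01 THEN [0.03 0.06 0.43]
```

View pics/w21c.png

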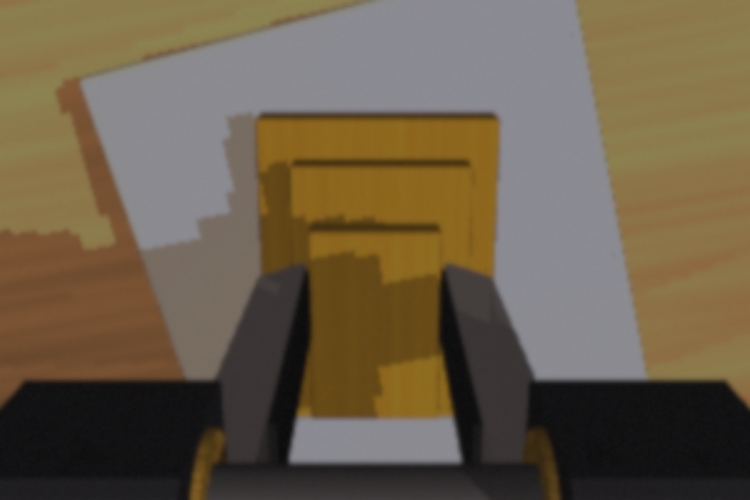

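L, M and the held S are concentric apart from the ~2 mm sideways step still to make. I check the near edges, then place.

Run:
```python
from h import *
np.set_printoptions(precision=4,suppress=True)
f=np.load("w21.npz"); ci={k:f[k] for k in("K","position","rotation")}
for n,z,a,b,v,h in(("L",.027,258,498,117,45),("M",.037,293,470,165,35),("S",.058,310,441,230,25)):
    m=np.mean([onz(ci,170+u/2.5,120+v/2.5,z)[:2] for u in(a,b)],0); print(n,fr(m,-10.2,h,0))
go(.588,.306,.0595,169.8)
```

```text
L [0.5918 0.3046]
M [0.5928 0.3053]
S [0.5934 0.3036]
t79.8 pos [588.5 304.6  72.8] yaw 169.8 open 0.330 gf 40.0 F [-0.6  0.4 -1.4]  TWIST -0.01 THEN [0.03 0.04 0.44]
```

send_rows([
  [[0.1,0,0.05,0.15,0],[0.1,0,0,0.15,0],[0.1,0,0,0.05,0],[0.1,0,0,0,0],[0.1,0,0,0,0]],
])

```text
time: 80.25
eef_pos: [0.5882, 0.3068, 0.0617]
eef_rot: [-0.278, -3.129, 0.0]
wrist_force: [-0.0, 0.2, -1.3]
opening: 0.331
gripper_force: 40.0
```

Run:
```python
from h import *
go(.588,.306,.0595,169.8)
```

```text
t80.2 pos [588.2 306.8  61.7] yaw 169.8 open 0.331 gf 40.0 F [-0.   0.2 -1.3]  TWIST 0.01 THEN [ 0.   -0.03  0.07]
```

send_rows([
  [[0.1,0.02,-0.03,0.04,0],[0.1,0,0,0.03,0],[0.1,0,0,0,0]],
])

```text
time: 80.5
eef_pos: [0.5875, 0.3058, 0.0597]
eef_rot: [-0.279, -3.129, 0.0]
wrist_force: [0.2, 0.2, -1.8]
opening: 0.329
gripper_force: 40.0
```

send_rows([
  [[0.1,0,0,0.03,0],[0.1,0,0,0,0],[0.1,0,0,0,0]],
])

```text
time: 80.75
eef_pos: [0.5877, 0.306, 0.0593]
eef_rot: [0.279, 3.129, -0.0]
wrist_force: [-1.5, -0.3, 2.8]
opening: 0.335
gripper_force: 40.0
```

Contact made. I release, rise and check.

send_rows([
  [[0.6,0,0,0,0],[0.6,0,0,0,0],[0.6,0,0,0,0],[0.6,0,0,-0.4,0],[0.8,0,0,-0.8,0]],
])

```text
time: 81.17
eef_pos: [0.586, 0.3046, 0.093]
eef_rot: [-0.278, -3.125, 0.005]
wrist_force: [-0.7, -0.5, 0.6]
opening: 0.633
gripper_force: 0.0
```

send_rows([
  [[1,0,0,-0.8,0],[1,0,0,-0.8,0],[1,0,0,-0.8,0],[1,0,0,0,0],[1,0,0,0,0]],
])

```text
time: 81.58
eef_pos: [0.5885, 0.3067, 0.1691]
eef_rot: [0.279, 3.126, 0.003]
wrist_force: [-0.2, -0.1, 0.2]
opening: 0.982
gripper_force: 0.0
```

Run:
```python
from h import *
ci,im,d=snap("w22"); c=cv2.resize(im[100:320,170:470],None,fx=2.5,fy=2.5); cv2.imwrite("pics/w22c.png",c); go(.588,.306,.1,169.8)
```

```text
t81.6 pos [587.7 305.9 167.5] yaw 169.8 open 0.996 gf 0.0 F [ 0.3 -0.3 -0.4]  TWIST 0.00 THEN [-0.01  0.01  2.25]
```

View pics/w22c.png

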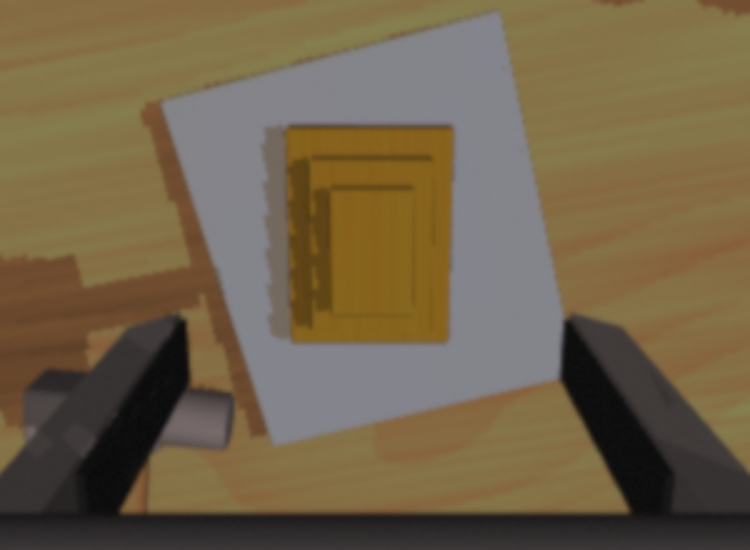

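The three plates are concentric and parallel: centre columns 370 (L), 372 (M) and 372 (S) in the crop. The gripper is clear, and the spindle was released each time. I hand the job in.

Run:
```python
from workcell import robot
print(robot.sign_off())
```

```text
the job is handed in; nothing more can be done
None
```

The three brass plates are stacked near the middle of the board, largest at the bottom, centred to within about 2 mm and parallel by the last camera view. Each was squared in the stop and gauged first, L was knocked aside once and re-centred, and the job was handed in at about 82 s; I released the gauge spindle after every press but took no final picture of its foot.

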